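# Load the pressing bed and set its timer

## Task

Every stack that is three plywood blanks high has one too many: slide its top blank sideways, without lifting it, off the stack until it lies flat, straight and wholly on the grey pressing bed next to it, and leave the two blanks underneath where they are. When all of those are across, stand one steel weight upright in the middle of each blank on the bed (spare weights may stay where they are), and last of all slide the timer to its long white mark. Leave the other things on the bench alone.

Things in the scene. Friction and masses are not known exactly. Their poses are not given: they have to be found in the camera images.
- bed: The pressing bed: a fixed grey laminate slab, 180 mm (its x) by 380 mm (its y), its flat upper face 31 mm above the bench. Origin on the bench under its centre; x points away from the robot (turned by up to 0.1 rad), towards the stacks, which stand on the bench 5 to 11 mm clear of its far long edge.
- top1_c (a point): Centre of the third, uppermost plywood blank of stack 1 (stack 1 is at the bed's -y end, stack 4 at its +y end); absent in some starts, and then that stack is only two high and stays so. 110 mm long (its x, across the bed) by 50 mm wide (its y) by 16 mm thick (z up), 60 g, loose; neighbouring stacks are about 105 mm apart centre to centre. It starts with its underside 32 mm above the bench, 1 mm above the bed's face.
- top2_c (a point): Centre of the third, uppermost plywood blank of stack 2 (stack 1 is at the bed's -y end, stack 4 at its +y end); absent in some starts, and then that stack is only two high and stays so. 110 mm long (its x, across the bed) by 50 mm wide (its y) by 16 mm thick (z up), 60 g, loose; neighbouring stacks are about 105 mm apart centre to centre. It starts with its underside 32 mm above the bench, 1 mm above the bed's face.
- top3_c (a point): Centre of the third, uppermost plywood blank of stack 3 (stack 1 is at the bed's -y end, stack 4 at its +y end); absent in some starts, and then that stack is only two high and stays so. 110 mm long (its x, across the bed) by 50 mm wide (its y) by 16 mm thick (z up), 60 g, loose; neighbouring stacks are about 105 mm apart centre to centre. It starts with its underside 32 mm above the bench, 1 mm above the bed's face.
- top4_c (a point): Centre of the third, uppermost plywood blank of stack 4 (stack 1 is at the bed's -y end, stack 4 at its +y end); absent in some starts, and then that stack is only two high and stays so. 110 mm long (its x, across the bed) by 50 mm wide (its y) by 16 mm thick (z up), 60 g, loose; neighbouring stacks are about 105 mm apart centre to centre. It starts with its underside 32 mm above the bench, 1 mm above the bed's face.
- base1_c (a point): Centre of the lowest blank of stack 1: same size and kind as the uppermost one, loose, only lying there; must stay in place.
- mid1_c (a point): Centre of the second blank of stack 1: same size and kind as the uppermost one, loose, only lying there; must stay in place.
- base2_c (a point): Centre of the lowest blank of stack 2: same size and kind as the uppermost one, loose, only lying there; must stay in place.
- mid2_c (a point): Centre of the second blank of stack 2: same size and kind as the uppermost one, loose, only lying there; must stay in place.
- base3_c (a point): Centre of the lowest blank of stack 3: same size and kind as the uppermost one, loose, only lying there; must stay in place.
- mid3_c (a point): Centre of the second blank of stack 3: same size and kind as the uppermost one, loose, only lying there; must stay in place.
- base4_c (a point): Centre of the lowest blank of stack 4: same size and kind as the uppermost one, loose, only lying there; must stay in place.
- mid4_c (a point): Centre of the second blank of stack 4: same size and kind as the uppermost one, loose, only lying there; must stay in place.
- weight1_knob (a point): Centre of the grip knob of a steel weight (black plastic knob on a bare steel foot), 47 mm above its underside. Foot: disc 46 mm across, 24 mm high; neck 14 mm across; knob an upright cylinder 28 mm across, from 36 to 58 mm above the underside; z along its axis; about 0.35 kg. The five weights are alike and start upright on a 3 mm thick cork mat at one side of the bed (which side varies), in a row of three and a row of two, 66 mm apart (at least one more than is needed).
- weight2_knob (a point): Centre of the grip knob of a steel weight (black plastic knob on a bare steel foot), 47 mm above its underside. Foot: disc 46 mm across, 24 mm high; neck 14 mm across; knob an upright cylinder 28 mm across, from 36 to 58 mm above the underside; z along its axis; about 0.35 kg. The five weights are alike and start upright on a 3 mm thick cork mat at one side of the bed (which side varies), in a row of three and a row of two, 66 mm apart (at least one more than is needed).
- weight3_knob (a point): Centre of the grip knob of a steel weight (black plastic knob on a bare steel foot), 47 mm above its underside. Foot: disc 46 mm across, 24 mm high; neck 14 mm across; knob an upright cylinder 28 mm across, from 36 to 58 mm above the underside; z along its axis; about 0.35 kg. The five weights are alike and start upright on a 3 mm thick cork mat at one side of the bed (which side varies), in a row of three and a row of two, 66 mm apart (at least one more than is needed).
- weight4_knob (a point): Centre of the grip knob of a steel weight (black plastic knob on a bare steel foot), 47 mm above its underside. Foot: disc 46 mm across, 24 mm high; neck 14 mm across; knob an upright cylinder 28 mm across, from 36 to 58 mm above the underside; z along its axis; about 0.35 kg. The five weights are alike and start upright on a 3 mm thick cork mat at one side of the bed (which side varies), in a row of three and a row of two, 66 mm apart (at least one more than is needed).
- weight5_knob (a point): Centre of the grip knob of a steel weight (black plastic knob on a bare steel foot), 47 mm above its underside. Foot: disc 46 mm across, 24 mm high; neck 14 mm across; knob an upright cylinder 28 mm across, from 36 to 58 mm above the underside; z along its axis; about 0.35 kg. The five weights are alike and start upright on a 3 mm thick cork mat at one side of the bed (which side varies), in a row of three and a row of two, 66 mm apart (at least one more than is needed).
- timer (a joint): Position of the timer's slide along its track, 0 to 0.12 m; the long white mark is at 0.090. It starts between 0 and 0.04, moves with about 2 N of friction and stays where it is left.
- timer_grip (a point): Middle of the timer slide's upright black grip, 26 mm (across the track, its x) by 16 mm (along the track, its y), 38 mm tall, reaching from 14 to 52 mm above the bench; this point is 36 mm above the bench. Its y axis points along the track towards rising joint values. The timer is a flat grey box 80 by 180 mm, 14 mm high, fixed to the bench at the side of the bed opposite to the weights.
- timer_mark (a point): The point on the track's centre line, on top of the timer box 14 mm above the bench, between the two thick long white lines (each 4 mm by 22 mm) that are the long mark; the short ticks are every 20 mm. The slide is set when the middle of its grip (a thin white line runs over it) is level with this mark.
- jar: Bystander: glass jar with a steel lid, 64 mm across, 85 mm tall; leave it alone.

How it is judged:
By the outcome, as a careful person would: the job done as asked, in the order asked, and still so for the second after the job is handed in, with the robot touching nothing.
Of top1, top2, top3, top4 only 3 to 4 are there at a start; the rules pass over those that are not, and their reading is None.
At some moment in a run one of weight1, weight2, weight3, weight4, weight5 may be knocked a few centimetres aside while the robot is not near it.
Once in a run the grip may slacken for a moment while it holds something.
It also fails if it takes over 210 s, if anything falls off the work surface, if the arm or the gripper's body presses on something with over 40 N, if the wrist force passes 120 N, or if a joint passes its speed limit or range.

## Robot

A 6-joint arm with a two-finger parallel gripper is mounted at the origin on the work surface. World frame = base frame: x ahead of the robot, y to its left, z up, the work surface at z = 0. Lengths are in m, angles in degrees, forces in N, time in s.
With the tool pointing down it reaches from about 0.375 to 0.9 m from the base axis. Payload 3.1 kg.
Tool frame: the origin (TCP) lies midway between the tips of the shut fingers; the grasp point (between the pads) lies 19 mm behind it; z points along the fingers, y is the line along which they close (so a half turn about z gives the same grasp; the last joint's range is limited). The gripper opens to 87 mm and grips with 3 to 60 N. Pads are 19 mm wide; open, the fingers measure 117 mm over their backs; the gripper's body (75 mm by 190 mm) begins 51 mm behind the grasp point.
Start: joints at [61.851, 30.224, 82.088, -0, 67.689, -10.227], TCP at [0.192, 0.595, 0.223] pointing down, gripper open.
Joint ranges: [-176.69, 176.69], [-43.24, 126.21], [12.49, 139.97], [-82, 262], [0, 151.66], [-163.58, 163.58]. Speed limits (degrees/s): [159.86, 159.86, 180, 180, 180, 180].

## Interface

Orientations are given as a 3x3 rotation matrix whose columns are the frame's x, y, z axes.
In Python, from rig import read_state, capture, camera_info, hand_in gives the robot as it stands.
- The arm moves only by the tool drive_tool, never from a script. Its argument "motion" is a list of rows, each a list of 2 entries, a list of its own where there are three numbers: the shift along the tool's x, y, z in mm, then the turn, a rotation vector about the tool's x, y, z in rad. A call has 1 to 5 rows; each row shifts and turns the commanded pose from where the row before left it, along the tool's axes as they then stand; what a row does not reach is not made up. A row lasts 1/10 s, in which the tool goes at most 50 mm and 8.59 degrees, less where a joint would pass 70% of its speed; a pose out of reach is approached as far as the arm can. A call is refused whole if a number of a shift passes 50 or a number of a turn 0.15, either way. A call with a gripper value outside its range is refused whole. "gripper" is the opening, from 0 (shut) to 1 (fully open), set as the call begins (left out, the last holds). The fingers move at their own pace and stop on an object; the grip force is fixed at half the most. Time passes only in rows, so rows that do not move let the fingers close. It gives the time, the measured TCP pose, the force, the opening and the grip force at its end, in the units of the state.
- read_state(): the state, without advancing time (a new reading comes with each control period).
- capture(name): name is "scene" or "top"; returns the picture (480x640x3 uint8, red, green, blue); there is no depth.
- camera_info(name): a dict with "fovy" (degrees; the focal length in pixels is half the picture's height over the tangent of half this angle, whatever the lens; pixels are square), "cx", "cy" (the principal point, pixels), "xyz" and "orientation" of the camera in the world. Camera axes: x right, y down, z forward; pixel columns grow to the right and rows downward; lengths in m; the calibration is good to about 2 mm. A picture is of the moment at which its call begins. camera_info takes no time and is no camera call.
- hand_in(): hands the job in; it is judged then, once.
The state is a dict: "time_s": time; "joint_positions": joint angles; "qvel": joint speeds; "tau": joint torques, N m; "position": TCP position; "tcp_rot": TCP orientation; "force": force on the tool from outside, world axes, zero at the start; "moment": the same for the moment, N m; "opening": opening from 0.0 (shut) to 1.0 (fully open); "grasp_force": force on a finger pad.
Only numpy, scipy, OpenCV 4.12 (cv2) and the standard library are available. Lean on these libraries where they do the work, as an engineer would, in place of code of your own. Each camera call takes 0.05 s, during which the arm holds its last target. There are 200 camera calls.

## Working session

There is one attempt and no reset: what is moved stays moved. The work goes in short steps, Python scripts to look and compute and a tool call to move; the robot and the scene stay as the last step left them, time stands still between calls to the robot, and variables do not carry over. Pictures are saved under pics/ and viewed, at most 14 in all, crops included, and the job is handed in when it is done.

Besides the shell and the picture viewer there is one more tool, called after "Emit:" by a JSON object that holds its "api" and its "payload", one argument or row to a line. drive_tool: Moves the arm, as the interface text tells. Its arguments: {"type":"object","properties":{"motion":{"type":"array","items":{"type":"array"}},"gripper":{"type":"number"}},"required":["motion"]}

```bash
mkdir -p pics; ls
python3 - <<'E'
from rig import *
import cv2
for n in("scene","top"):
    print(n,camera_info(n)); cv2.imwrite(f"pics/{n}0.png",capture(n)[:,:,::-1])
s=read_state();print(s)
E
```

```text
pics
scene {'fovy': 47.54937090852292, 'cx': 322.7047635911958, 'cy': 239.35465342113653, 'xyz': array([ 1.29172121, -0.33530265,  0.82233512]), 'orientation': array([[ 0.42682482,  0.6233197 , -0.65520464],
       [ 0.90432155, -0.29803903,  0.30557367],
       [-0.00480647, -0.72294211, -0.69089189]])}
top {'fovy': 51.762039059655564, 'cx': 318.812909789029, 'cy': 232.76139218198318, 'xyz': array([ 0.43300316, -0.01917689,  1.12952908]), 'orientation': array([[ 3.78277152e-03, -9.92475909e-01,  1.22381620e-01],
       [-9.99992535e-01, -3.85070638e-03, -3.18593861e-04],
       [ 7.87452417e-04, -1.22379501e-01, -9.92483067e-01]])}
{'time_s': 0.1, 'joint_positions': array([ 6.18522967e+01,  3.02736568e+01,  8.21503856e+01, -1.69327616e-03,
        6.76903664e+01, -1.02262030e+01]), 'qvel': array([ 0.0008501 , -0.16612831, -0.14486458, -0.03769136, -0.03537713,
       -0.04359231]), 'tau': array([-5.10446553e-04, -4.40986741e+01, -1.77150249e+01,  6.35060482e-02,
        5.34101960e-02, -3.72834188e-05]), 'position': array([0.19196458, 0.59407675, 0.22166187]), 'tcp_rot': array([[-9.51482311e-01,  3.07702078e-01, -9.17879546e-04],
       [ 3.07703272e-01,  9.51480715e-01, -1.77355348e-03],
       [ 3.27618597e-04, -1.96993930e-03, -9.99998006e-01]]), 'force': array([ 0.34016858, -0.35839118, -0.06524443]), 'moment': array([-0.04592681,  0.00592748, -0.00405943]), 'grasp_force': 0.0, 'opening': 1.0043390414603088}
```

View pics/top0.png

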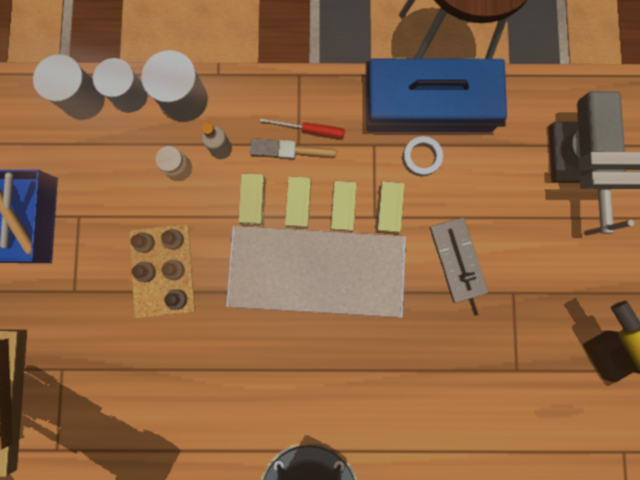

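View pics/scene0.png

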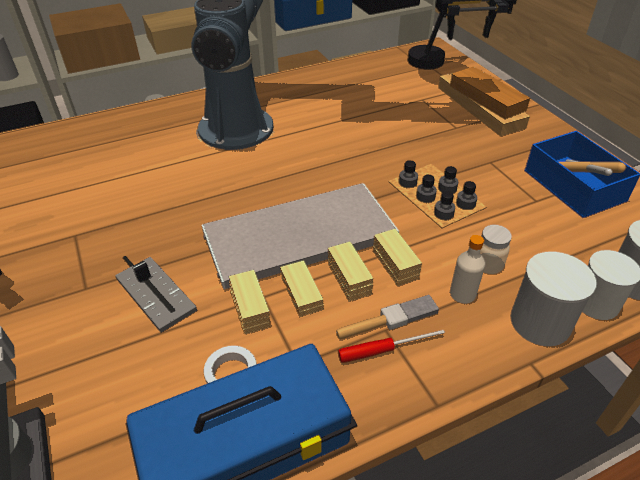

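Top view (up = +x): four stacks at about (252,199), (297,202), (344,206) and (391,207). The bed is centred near (317,271), the weights are on the +y side at (143–175, 240–300), and the timer grip is at (467,278). In the scene view, the stack at (300,287) looks only two high.

```bash
cat > h.py <<'E'
import numpy as np, cv2
from rig import *
def cam(n):
    c=camera_info(n); f=240/np.tan(np.radians(c["fovy"]/2)); return c,f
def ray(n,uv,z):
    c,f=cam(n); uv=np.atleast_2d(uv).astype(float)
    d=np.c_[(uv[:,0]-c["cx"])/f,(uv[:,1]-c["cy"])/f,np.ones(len(uv))]@c["orientation"].T
    return c["xyz"]+d*((z-c["xyz"][2])/d[:,2])[:,None]
def proj(n,p):
    c,f=cam(n); q=(np.atleast_2d(p)-c["xyz"])@c["orientation"]
    return q[:,:2]/q[:,2:]*f+[c["cx"],c["cy"]]
def go(p,yaw=None):
    """tool-frame shift in mm (after the yaw turn, if any) from measured pose to p; yaw=direction of tool y in world, deg"""
    s=read_state(); R=s["tcp_rot"]; t=0
    cur=np.degrees(np.arctan2(R[1,1],R[0,1]))
    if yaw is not None:
        t=(yaw-cur+90)%180-90   # world ccw
        a=np.radians(yaw if abs(yaw-cur)<90 or abs(yaw-cur)>270 else yaw+180)
        y=np.array([np.cos(a),np.sin(a),0]); z=np.array([0,0,-1.]); R=np.c_[np.cross(y,z),y,z]
    return np.round((np.array(p)-s["position"])@R*1000,1), "turn z rad %.3f"%(-np.radians(t))
E
python3 - <<'E'
from h import *
a=cv2.imread("pics/top0.png"); b=cv2.imread("pics/scene0.png")
cv2.imwrite("pics/c1.png",cv2.resize(a[165:320,225:415],(780,636),interpolation=cv2.INTER_CUBIC)[:600])
cv2.imwrite("pics/c2.png",cv2.resize(b[220:340,220:430],(798,456),interpolation=cv2.INTER_CUBIC))
h=cv2.cvtColor(a,cv2.COLOR_BGR2HSV)
for p in [(252,190),(252,221),(297,200),(300,270),(160,285),(475,285),(300,330)]: print(p,h[p[1],p[0]])
E
```

```text
(252, 190) [ 29  89 177]
(252, 221) [ 27  84 173]
(297, 200) [ 30  87 179]
(300, 270) [ 14  44 162]
(160, 285) [ 17 144 175]
(475, 285) [ 16  45 136]
(300, 330) [ 13 152 164]
```

View pics/c1.png

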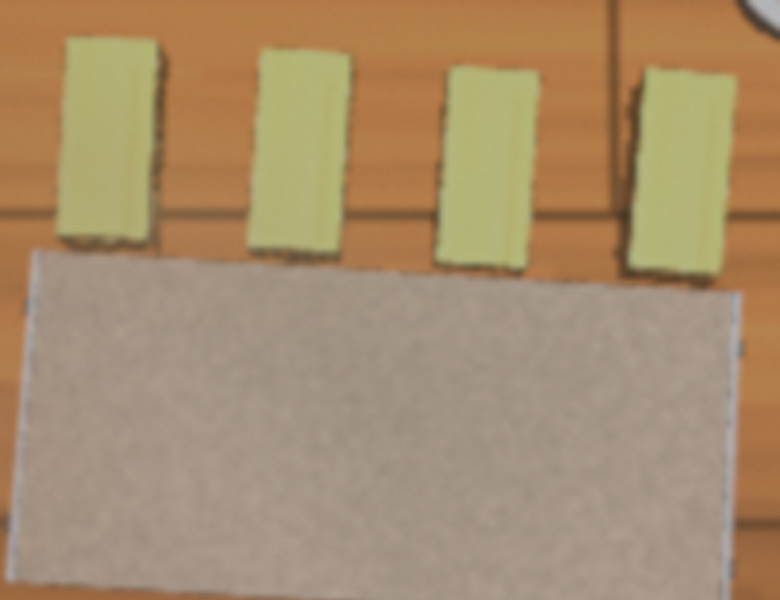

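View pics/c2.png

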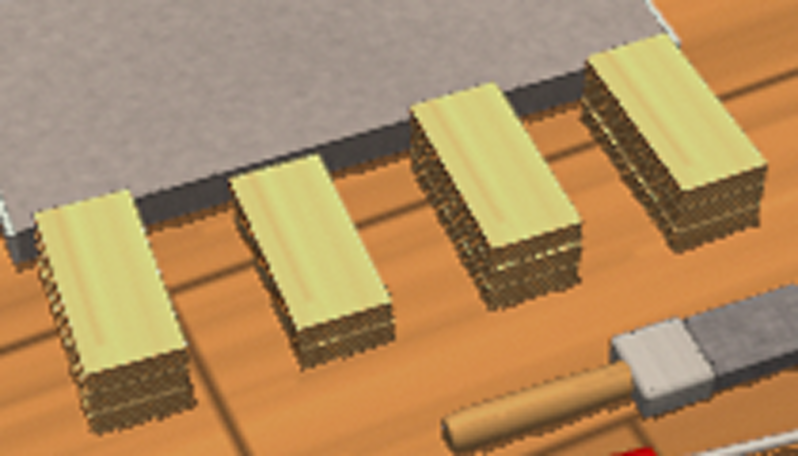

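The crops show that stacks 1, 3 and 4 are three high (end faces about 60 px) and stack 2 is two high (about 38 px). Next I measure.

```bash
cat >> h.py <<'E'
def blobs(im,lo,hi,amin,z,n="top",roi=None):
    """min-area rectangles of colour blobs cast onto plane z: centre, dims mm, yaw of long side"""
    h=cv2.cvtColor(im,cv2.COLOR_RGB2HSV); m=cv2.inRange(h,lo,hi)
    if roi: k=np.zeros_like(m); k[roi[1]:roi[3],roi[0]:roi[2]]=255; m&=k
    m=cv2.morphologyEx(m,cv2.MORPH_OPEN,np.ones((3,3)))
    out=[]
    for c in cv2.findContours(m,cv2.RETR_EXTERNAL,cv2.CHAIN_APPROX_NONE)[0]:
        if cv2.contourArea(c)<amin: continue
        w=ray(n,c[:,0,:],z)[:,:2]*1000
        (ce,d,an)=cv2.minAreaRect(w.astype(np.float32))
        if d[0]<d[1]: an+=90
        out.append((np.round(ce,1),np.round(sorted(d),1),round((an+90)%180-90,2)))
    return sorted(out,key=lambda o:o[0][1])
YEL=((23,60,150),(38,140,255)); GREY=((0,20,100),(22,75,255))
E
python3 - <<'E'
from h import *
a=cv2.imread("pics/top0.png")[:,:,::-1].copy(); b=cv2.imread("pics/scene0.png")[:,:,::-1].copy()
print("blanks z48",*blobs(a,*YEL,300,.048,roi=(225,160,415,240)),sep="\n")
print("scene z48",*blobs(b,*YEL,300,.048,n="scene",roi=(220,220,430,340)),sep="\n")
print("s2 z32",*blobs(a,*YEL,300,.032,roi=(280,160,415,240))[1:2],sep="\n")
print("bed",*blobs(a,*GREY,5000,.031,roi=(220,220,412,325)))
print("timer",*blobs(a,*GREY,500,.014,roi=(425,215,495,310)))
h=cv2.cvtColor(a,cv2.COLOR_RGB2HSV)
cv2.imwrite("pics/c3.png",np.hstack([cv2.resize(a[220:325,125:200,::-1],(375,525),interpolation=cv2.INTER_CUBIC),cv2.resize(a[215:320,425:500,::-1],(375,525),interpolation=cv2.INTER_CUBIC)]))
E
```

```text
blanks z48
(array([ 626.8, -178.9]), array([ 49. , 108.1]), -4.98)
(array([628.8, -73.5]), array([ 48.1, 106.7]), -3.86)
(array([637.7,  27.7]), array([ 48.9, 108.4]), -3.21)
(array([643.9, 132.1]), array([ 48. , 108.3]), -1.55)
scene z48
(array([ 627. , -180.3]), array([ 49.3, 109.5]), -5.56)
(array([645.7, -81.2]), array([ 48.1, 106.5]), -4.22)
(array([638.3,  27.2]), array([ 49.5, 109.5]), -3.42)
(array([644.8, 131.8]), array([ 49.4, 108.9]), -1.94)
s2 z32
(array([631.7, -74.3]), array([ 48.8, 108.3]), -3.86)
bed (array([483.8, -11.7]), array([178.6, 382.7]), 86.75)
timer (array([ 511.6, -335.7]), array([ 78. , 177.9]), 16.47)
```

View pics/c3.png

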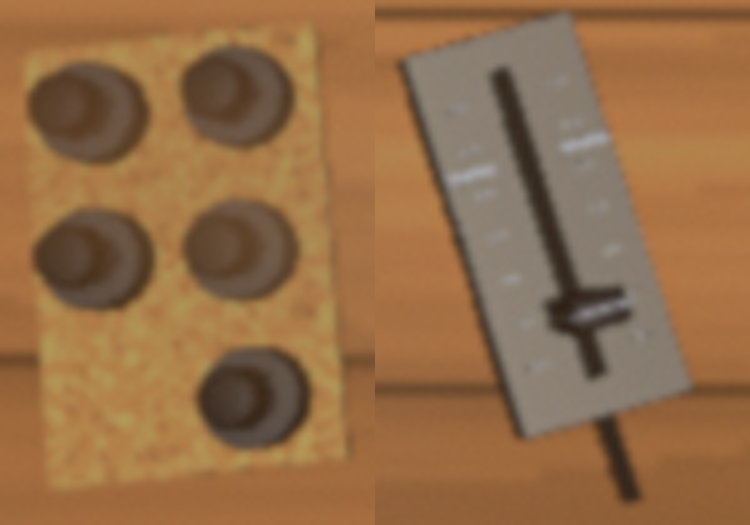

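Stacks measured: both views agree to about 1 mm, so the blanks to move are on stacks 1, 3 and 4. The crop shows weight knobs at image (140,241), (168,239), (139,272), (168,270) and (172,300). The timer's thick mark is centred near (456,247) and its grip line is near (470,277). I'm setting out for stack 4 with the tool turned to the bed's axes.

Emit:
{"api": "drive_tool", "payload": {
  "motion": [
    [[0,0,0],[0,0,-0.128]],
    [[0,0,0],[0,0,-0.128]],
    [[-36,-33,0],[0,0,0]],
    [[-36,-33,0],[0,0,0]],
    [[-36,-33,0],[0,0,0]]
  ],
  "gripper": 1
}}

```text
time_s: 0.6
position: [0.2948, 0.4885, 0.222]
tcp_rot: [[-0.998, 0.055, -0.0], [0.055, 0.998, -0.001], [0.0, -0.001, -1.0]]
force: [0.0, -0.1, 0.2]
opening: 0.996
grasp_force: 0.0
```

Emit:
{"api": "drive_tool", "payload": {
  "motion": [
    [[-36,-33,0],[0,0,0]],
    [[-36,-33,0],[0,0,0]],
    [[-36,-33,0],[0,0,0]],
    [[-36,-33,0],[0,0,0]],
    [[-36,-33,0],[0,0,0]]
  ]
}}

```text
time_s: 1.1
position: [0.4657, 0.313, 0.2222]
tcp_rot: [[-0.998, 0.057, -0.001], [0.057, 0.998, -0.0], [0.001, -0.0, -1.0]]
force: [1.1, 0.3, -0.9]
opening: 1.0
grasp_force: 0.0
```

Emit:
{"api": "drive_tool", "payload": {
  "motion": [
    [[-36,-33,0],[0,0,0]],
    [[-36,-33,0],[0,0,0]],
    [[-36,-33,0],[0,0,0]],
    [[-20,-20,30],[0,0,0]],
    [[0,0,30],[0,0,0]]
  ]
}}

```text
time_s: 1.6
position: [0.5903, 0.185, 0.1625]
tcp_rot: [[-0.998, 0.062, 0.006], [0.062, 0.998, -0.0], [-0.006, -0.0, -1.0]]
force: [-0.5, 0.0, -0.2]
opening: 1.001
grasp_force: 0.0
```

```bash
cat >> h.py <<'E'
BC=np.array([483.8,-11.7]); BY=86.75
def B2W(x,y,z):
    a=np.radians(BY-90); return np.array([BC[0]+x*np.cos(a)-y*np.sin(a),BC[1]+x*np.sin(a)+y*np.cos(a),z])/1000
def W2B(w):
    a=np.radians(BY-90); d=np.asarray(w)[:2]-BC; return np.round([d[0]*np.cos(a)+d[1]*np.sin(a),-d[0]*np.sin(a)+d[1]*np.cos(a)],1)
E
python3 - <<'E'
from h import *
for w in [(626.9,-179.5),(638,27.5),(644.3,132)]: print(W2B(w))
k=np.array([(140,240.6),(168,239.4),(139.4,271.6),(168.2,270),(172.4,300)])
for w in ray("top",k,.061)*1000: print("weight",w.round(),W2B(w))
m=ray("top",[(455.7,246.9)],.014)*1000; g=ray("top",[(470.4,276.6)],.052)*1000
print("mark",m,W2B(m[0]),"grip",g,W2B(g[0]))
x,y=W2B((644.3,132)); print(go(B2W(x-5,y,37),BY), read_state()["position"])
E
```

```text
[ 152.4 -159.4]
[151.7  47.9]
[152.1 152.6]
weight [546. 369.  61.] [ 40.6 383.3]
weight [549. 308.  61.] [ 46.9 322.9]
weight [479. 367.  61.] [-26.3 377.6]
weight [483. 305.  61.] [-19.1 316. ]
weight [419. 293.  61.] [-82.4 300.8]
mark [[ 539.49878497 -329.65734808   14.        ]] [  73.6 -314.3] grip [[ 471.23118042 -349.06096326   52.        ]] [   6.6 -337.5]
(array([-51.9, -49.9, 125.5]), 'turn z rad -0.005') [0.59034228 0.18504223 0.16251742]
```

Emit:
{"api": "drive_tool", "payload": {
  "motion": [
    [[-26,-25,0],[0,0,0]],
    [[-26,-25,0],[0,0,-0.005]],
    [[0,0,35],[0,0,0]],
    [[0,0,20],[0,0,0]],
    [[0,0,0],[0,0,0]]
  ]
}}

```text
time_s: 2.1
position: [0.632, 0.1352, 0.1037]
tcp_rot: [[-0.999, 0.053, -0.009], [0.053, 0.999, -0.0], [0.009, -0.001, -1.0]]
force: [-0.0, 0.4, 0.2]
opening: 1.004
grasp_force: 0.0
```

Run:
```python
from h import *
im=capture("top");cv2.imwrite("pics/t1.png",im[:,:,::-1])
print(go(B2W(147,152.6,37),BY), read_state()["position"])
```

```text
(array([-6. , -2.9, 68.7]), 'turn z rad 0.005') [0.63339267 0.13556945 0.10565012]
```

View pics/t1.png

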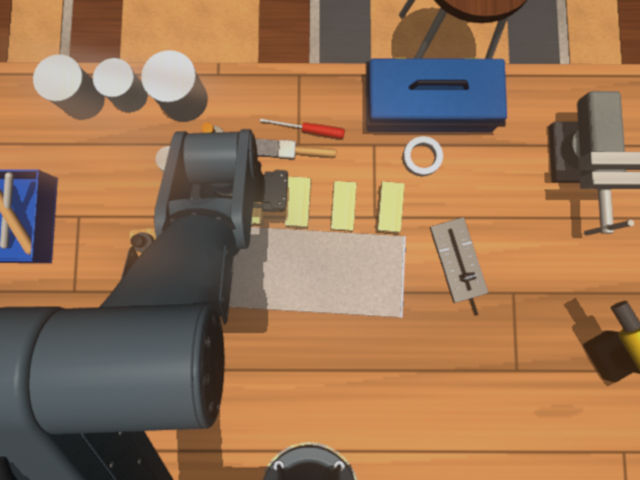

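Emit:
{"api": "drive_tool", "payload": {
  "motion": [
    [[-6,-3,0],[0,0,0.005]],
    [[0,0,25],[0,0,0]],
    [[0,0,25],[0,0,0]],
    [[0,0,12],[0,0,0]],
    [[0,0,5],[0,0,0]]
  ]
}}

```text
time_s: 2.65
position: [0.641, 0.1326, 0.0404]
tcp_rot: [[-0.998, 0.057, -0.0], [0.057, 0.998, -0.0], [0.0, -0.0, -1.0]]
force: [-0.4, 0.0, -0.1]
opening: 1.005
grasp_force: 0.0
```

Emit:
{"api": "drive_tool", "payload": {
  "motion": [
    [[0,0,0],[0,0,0]],
    [[0,0,0],[0,0,0]]
  ]
}}

```text
time_s: 2.85
position: [0.6419, 0.1326, 0.0418]
tcp_rot: [[-0.998, 0.057, 0.002], [0.057, 0.998, 0.0], [-0.002, 0.0, -1.0]]
force: [0.6, 0.0, 0.6]
opening: 0.996
grasp_force: 0.0
```

Run:
```python
from h import *
im=capture("scene");cv2.imwrite("pics/s1.png",cv2.resize(im[200:350,270:470,::-1],(800,600)))
print(go(B2W(147,152.6,37),BY), read_state()["position"])
```

```text
(array([ 2.7, -0.4,  4.9]), 'turn z rad 0.000') [0.64189423 0.13259301 0.04191768]
```

View pics/s1.png

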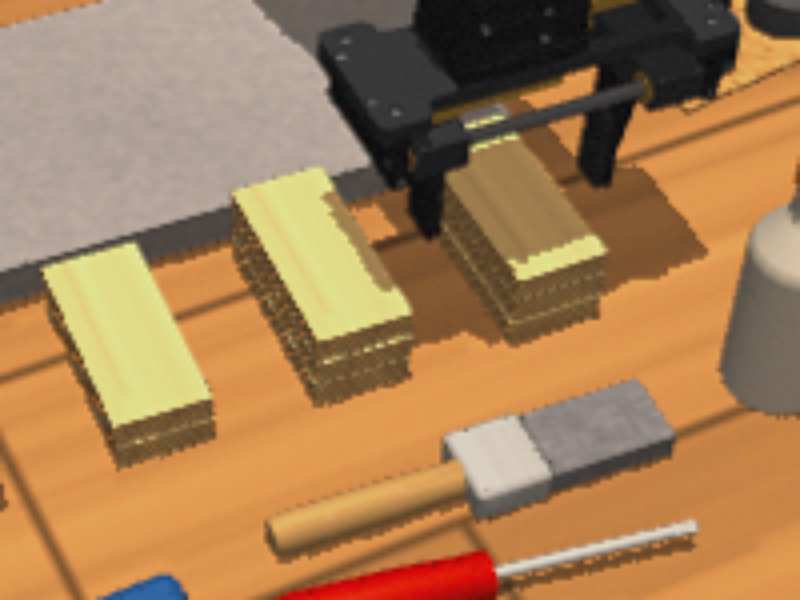

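The fingers straddle the top blank of stack 4 cleanly. Now I lower to 37 mm and close.

Emit:
{"api": "drive_tool", "payload": {
  "motion": [
    [[0,0,4],[0,0,0]],
    [[0,0,0],[0,0,0]],
    [[0,0,0],[0,0,0]]
  ]
}}

```text
time_s: 3.2
position: [0.6408, 0.1325, 0.0367]
tcp_rot: [[-0.998, 0.057, 0.0], [0.057, 0.998, -0.0], [-0.0, 0.0, -1.0]]
force: [0.4, 0.7, 0.9]
opening: 1.0
grasp_force: 0.0
```

Emit:
{"api": "drive_tool", "payload": {
  "motion": [
    [[0,0,0],[0,0,0]],
    [[0,0,0],[0,0,0]],
    [[0,0,0],[0,0,0]],
    [[0,0,0],[0,0,0]],
    [[0,0,0],[0,0,0]]
  ],
  "gripper": 0
}}

```text
time_s: 3.7
position: [0.6408, 0.1325, 0.0365]
tcp_rot: [[-0.998, 0.057, -0.0], [0.057, 0.998, 0.0], [0.0, 0.0, -1.0]]
force: [-0.7, 1.1, 0.4]
opening: 0.633
grasp_force: 0.0
```

Emit:
{"api": "drive_tool", "payload": {
  "motion": [
    [[0,0,0],[0,0,0]],
    [[0,0,0],[0,0,0]],
    [[0,0,0],[0,0,0]],
    [[0,0,0],[0,0,0]]
  ]
}}

```text
time_s: 4.1
position: [0.6408, 0.1325, 0.0365]
tcp_rot: [[-0.998, 0.057, -0.0], [0.057, 0.998, -0.0], [0.0, -0.0, -1.0]]
force: [0.3, 0.3, 0.2]
opening: 0.569
grasp_force: 29.9
```

Emit:
{"api": "drive_tool", "payload": {
  "motion": [
    [[10,0,0],[0,0,0]],
    [[15,0,0],[0,0,0]],
    [[15,0,0],[0,0,0]],
    [[15,0,0],[0,0,0]],
    [[15,0,0],[0,0,0]]
  ]
}}

```text
time_s: 4.6
position: [0.5694, 0.1366, 0.0366]
tcp_rot: [[-0.998, 0.057, -0.001], [0.057, 0.998, 0.0], [0.001, 0.0, -1.0]]
force: [0.7, 0.2, -0.2]
opening: 0.576
grasp_force: 29.9
```

Emit:
{"api": "drive_tool", "payload": {
  "motion": [
    [[18,0,0],[0,0,0]],
    [[18,0,0],[0,0,0]],
    [[18,0,0],[0,0,0]],
    [[18,0,0],[0,0,0]],
    [[10,0,0],[0,0,0]]
  ]
}}

```text
time_s: 5.1
position: [0.4861, 0.1413, 0.0365]
tcp_rot: [[-0.998, 0.056, -0.003], [0.056, 0.998, -0.0], [0.003, -0.0, -1.0]]
force: [0.2, 0.8, -1.7]
opening: 0.567
grasp_force: 29.9
```

Emit:
{"api": "drive_tool", "payload": {
  "motion": [
    [[0,0,0],[0,0,0]],
    [[0,0,0],[0,0,0]],
    [[0,0,0],[0,0,0]]
  ]
}}

```text
time_s: 5.4
position: [0.4906, 0.1411, 0.0367]
tcp_rot: [[-0.998, 0.057, 0.002], [0.057, 0.998, 0.0], [-0.002, 0.0, -1.0]]
force: [-0.2, -0.4, -0.5]
opening: 0.571
grasp_force: 29.9
```

Run:
```python
from h import *
im=capture("scene");cv2.imwrite("pics/s2.png",cv2.resize(im[170:350,200:440,::-1],(800,600)))
print(go(B2W(-5,152.6,36),BY), read_state()["position"])
```

```text
(array([ 3. , -0.3,  0.7]), 'turn z rad -0.000') [0.49047766 0.14104713 0.03665118]
```

View pics/s2.png

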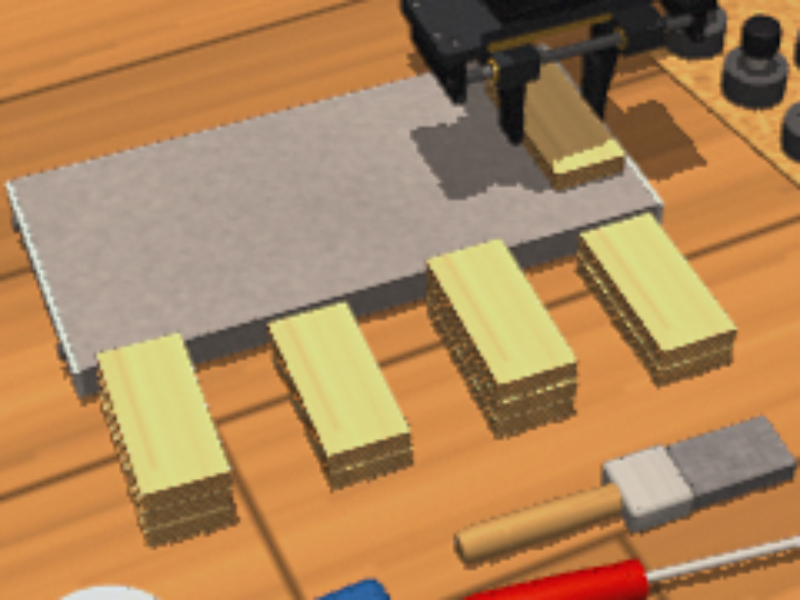

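The blank is on the bed, aligned, and the two below it have not moved. Release it and go to stack 3.

Emit:
{"api": "drive_tool", "payload": {
  "motion": [
    [[2,0,0.5],[0,0,0]],
    [[0,0,0],[0,0,0]],
    [[0,0,0],[0,0,0]]
  ]
}}

```text
time_s: 5.75
position: [0.4871, 0.1412, 0.036]
tcp_rot: [[-0.998, 0.057, -0.0], [0.057, 0.998, -0.0], [0.0, -0.0, -1.0]]
force: [-0.6, -0.4, -1.2]
opening: 0.569
grasp_force: 29.9
```

Emit:
{"api": "drive_tool", "payload": {
  "motion": [
    [[0,0,0],[0,0,0]],
    [[0,0,0],[0,0,0]],
    [[0,0,0],[0,0,0]],
    [[0,0,-10],[0,0,0]],
    [[0,0,-45],[0,0,0]]
  ],
  "gripper": 1
}}

```text
time_s: 6.25
position: [0.484, 0.1409, 0.0886]
tcp_rot: [[-0.998, 0.057, -0.01], [0.057, 0.998, -0.001], [0.01, -0.001, -1.0]]
force: [1.0, -0.6, 0.4]
opening: 0.937
grasp_force: 0.0
```

Emit:
{"api": "drive_tool", "payload": {
  "motion": [
    [[-35,-25,0],[0,0,0]],
    [[-35,-25,0],[0,0,0]],
    [[-35,-25,0],[0,0,0]],
    [[-35,-25,0],[0,0,0]],
    [[-12,-4,0],[0,0,0]]
  ]
}}

```text
time_s: 6.75
position: [0.6376, 0.0249, 0.0926]
tcp_rot: [[-0.998, 0.06, 0.007], [0.06, 0.998, -0.002], [-0.007, -0.001, -1.0]]
force: [-0.5, 0.8, 0.7]
opening: 1.0
grasp_force: 0.0
```

Emit:
{"api": "drive_tool", "payload": {
  "motion": [
    [[0,0,0],[0,0,0]],
    [[0,0,0],[0,0,0]]
  ]
}}

```text
time_s: 6.95
position: [0.6317, 0.0291, 0.0911]
tcp_rot: [[-0.998, 0.057, -0.002], [0.057, 0.998, 0.0], [0.002, 0.0, -1.0]]
force: [1.0, -0.3, -0.5]
opening: 1.001
grasp_force: 0.0
```

Run:
```python
from h import *
print(go(B2W(147,47.9,36.5),BY), read_state()["position"])
```

```text
(array([-1.7, -1.2, 54.6]), 'turn z rad -0.000') [0.63167802 0.02909541 0.09114577]
```

Emit:
{"api": "drive_tool", "payload": {
  "motion": [
    [[-2,-1,20],[0,0,0]],
    [[0,0,20],[0,0,0]],
    [[0,0,10],[0,0,0]],
    [[0,0,4],[0,0,0]],
    [[0,0,0],[0,0,0]]
  ]
}}

```text
time_s: 7.45
position: [0.634, 0.0283, 0.0368]
tcp_rot: [[-0.998, 0.056, -0.001], [0.056, 0.998, 0.0], [0.001, 0.0, -1.0]]
force: [0.7, -0.5, 0.6]
opening: 1.003
grasp_force: 0.0
```

Emit:
{"api": "drive_tool", "payload": {
  "motion": [
    [[0,0,0],[0,0,0]],
    [[0,0,0],[0,0,0]],
    [[0,0,0],[0,0,0]]
  ]
}}

```text
time_s: 7.75
position: [0.6353, 0.0276, 0.0378]
tcp_rot: [[-0.998, 0.057, 0.001], [0.057, 0.998, -0.0], [-0.001, -0.0, -1.0]]
force: [0.2, 0.1, 0.7]
opening: 0.996
grasp_force: 0.0
```

Run:
```python
from h import *
print(go(B2W(147,47.9,36.5),BY), read_state()["position"])
```

```text
(array([2. , 0.1, 1.3]), 'turn z rad -0.000') [0.63531837 0.02760901 0.03782966]
```

Emit:
{"api": "drive_tool", "payload": {
  "motion": [
    [[0,0,1],[0,0,0]],
    [[0,0,0],[0,0,0]],
    [[0,0,0],[0,0,0]],
    [[0,0,0],[0,0,0]],
    [[0,0,0],[0,0,0]]
  ],
  "gripper": 0
}}

```text
time_s: 8.25
position: [0.6348, 0.0276, 0.036]
tcp_rot: [[-0.998, 0.057, -0.0], [0.057, 0.998, -0.0], [0.0, -0.0, -1.0]]
force: [-0.1, 0.0, 0.0]
opening: 0.631
grasp_force: 0.0
```

Emit:
{"api": "drive_tool", "payload": {
  "motion": [
    [[0,0,0],[0,0,0]],
    [[0,0,0],[0,0,0]],
    [[0,0,0],[0,0,0]],
    [[0,0,0],[0,0,0]]
  ]
}}

```text
time_s: 8.65
position: [0.6348, 0.0277, 0.036]
tcp_rot: [[-0.998, 0.057, 0.0], [0.057, 0.998, -0.0], [-0.0, -0.0, -1.0]]
force: [0.7, -0.5, -0.4]
opening: 0.573
grasp_force: 30.0
```

Emit:
{"api": "drive_tool", "payload": {
  "motion": [
    [[10,0,0],[0,0,0]],
    [[15,0,0],[0,0,0]],
    [[15,0,0],[0,0,0]],
    [[15,0,0],[0,0,0]],
    [[15,0,0],[0,0,0]]
  ]
}}

```text
time_s: 9.15
position: [0.5633, 0.0318, 0.0361]
tcp_rot: [[-0.998, 0.057, -0.001], [0.057, 0.998, 0.0], [0.001, 0.0, -1.0]]
force: [0.7, 0.1, -0.6]
opening: 0.572
grasp_force: 30.0
```

Emit:
{"api": "drive_tool", "payload": {
  "motion": [
    [[18,0,0],[0,0,0]],
    [[18,0,0],[0,0,0]],
    [[18,0,0],[0,0,0]],
    [[18,0,0],[0,0,0]],
    [[10,0,0],[0,0,0]]
  ]
}}

```text
time_s: 9.65
position: [0.4802, 0.0367, 0.0361]
tcp_rot: [[-0.998, 0.057, -0.003], [0.057, 0.998, 0.0], [0.003, 0.0, -1.0]]
force: [-0.4, 0.6, -0.3]
opening: 0.569
grasp_force: 30.0
```

Emit:
{"api": "drive_tool", "payload": {
  "motion": [
    [[0,0,0],[0,0,0]],
    [[0,0,0],[0,0,0]],
    [[0,0,0],[0,0,0]]
  ]
}}

```text
time_s: 9.95
position: [0.4846, 0.036, 0.0362]
tcp_rot: [[-0.998, 0.057, 0.002], [0.057, 0.998, -0.0], [-0.002, -0.0, -1.0]]
force: [0.9, -0.2, -0.7]
opening: 0.572
grasp_force: 30.0
```

Run:
```python
from h import *
im=capture("scene");cv2.imwrite("pics/s3.png",im[:,:,::-1])
print("scene blobs",*blobs(im,*YEL,100,.047,n="scene"),sep="\n")
print(go(B2W(-5,48,36),BY), read_state()["position"])
```

```text
scene blobs
(array([ 626.1, -180.1]), array([ 49.5, 109.7]), -5.75)
(array([644.8, -80.8]), array([ 48.2, 107.3]), -4.12)
(array([651.9,  20.6]), array([ 48.6, 107.3]), -3.75)
(array([656.6, 123.8]), array([ 48.8, 106.9]), -2.52)
(array([505.4, 149.1]), array([46.4, 90.7]), -15.88)
(array([3. , 0.3, 0.1]), 'turn z rad -0.000') [0.48448887 0.03606273 0.03614676]
```

Emit:
{"api": "drive_tool", "payload": {
  "motion": [
    [[2,0,0.5],[0,0,0]],
    [[0,0,0],[0,0,0]],
    [[0,0,0],[0,0,0]]
  ]
}}

```text
time_s: 10.3
position: [0.4811, 0.0364, 0.0355]
tcp_rot: [[-0.998, 0.057, -0.0], [0.057, 0.998, 0.0], [0.0, 0.0, -1.0]]
force: [0.0, 0.1, -1.8]
opening: 0.567
grasp_force: 30.0
```

Emit:
{"api": "drive_tool", "payload": {
  "motion": [
    [[0,0,0],[0,0,0]],
    [[0,0,0],[0,0,0]],
    [[0,0,0],[0,0,0]],
    [[0,0,-10],[0,0,0]],
    [[0,0,-45],[0,0,0]]
  ],
  "gripper": 1
}}

```text
time_s: 10.8
position: [0.4782, 0.0367, 0.0883]
tcp_rot: [[-0.998, 0.057, -0.009], [0.057, 0.998, 0.002], [0.01, 0.001, -1.0]]
force: [0.0, 0.4, -0.4]
opening: 0.934
grasp_force: 0.0
```

Emit:
{"api": "drive_tool", "payload": {
  "motion": [
    [[-28,-40,0],[0,0,0]],
    [[-28,-40,0],[0,0,0]],
    [[-28,-40,0],[0,0,0]],
    [[-28,-40,0],[0,0,0]],
    [[-28,-40,0],[0,0,0]]
  ]
}}

```text
time_s: 11.3
position: [0.6102, -0.173, 0.0916]
tcp_rot: [[-0.998, 0.057, 0.001], [0.057, 0.998, -0.0], [-0.001, -0.0, -1.0]]
force: [0.3, 1.2, -0.9]
opening: 0.998
grasp_force: 0.0
```

Emit:
{"api": "drive_tool", "payload": {
  "motion": [
    [[-10,-7,0],[0,0,0]],
    [[0,0,0],[0,0,0]],
    [[0,0,0],[0,0,0]]
  ]
}}

```text
time_s: 11.6
position: [0.6179, -0.178, 0.0905]
tcp_rot: [[-0.998, 0.057, -0.002], [0.057, 0.998, 0.001], [0.002, 0.001, -1.0]]
force: [-0.1, -0.1, 0.8]
opening: 0.996
grasp_force: 0.0
```

Run:
```python
from h import *
print(go(B2W(147,-159.4,36.5),BY), read_state()["position"])
```

```text
(array([-3.7, -1. , 54. ]), 'turn z rad -0.000') [ 0.61790536 -0.17797588  0.09054687]
```

Emit:
{"api": "drive_tool", "payload": {
  "motion": [
    [[-3,-1,20],[0,0,0]],
    [[0,0,20],[0,0,0]],
    [[0,0,10],[0,0,0]],
    [[0,0,4],[0,0,0]],
    [[0,0,0],[0,0,0]]
  ]
}}

```text
time_s: 12.1
position: [0.6213, -0.1789, 0.0363]
tcp_rot: [[-0.998, 0.056, -0.001], [0.056, 0.998, 0.001], [0.001, 0.001, -1.0]]
force: [-0.4, 0.7, -0.3]
opening: 1.004
grasp_force: 0.0
```

Emit:
{"api": "drive_tool", "payload": {
  "motion": [
    [[0,0,0],[0,0,0]],
    [[0,0,0],[0,0,0]],
    [[0,0,0],[0,0,0]]
  ]
}}

```text
time_s: 12.4
position: [0.6225, -0.1802, 0.0374]
tcp_rot: [[-0.998, 0.057, 0.001], [0.057, 0.998, -0.001], [-0.001, -0.001, -1.0]]
force: [0.7, -0.4, 0.5]
opening: 1.003
grasp_force: 0.0
```

Run:
```python
from h import *
print(go(B2W(147,-159.4,36.5),BY), read_state()["position"])
```

```text
(array([1. , 1. , 0.9]), 'turn z rad -0.000') [ 0.62248263 -0.18020559  0.03737966]
```

Emit:
{"api": "drive_tool", "payload": {
  "motion": [
    [[0,1,0.8],[0,0,0]],
    [[0,0,0],[0,0,0]],
    [[0,0,0],[0,0,0]],
    [[0,0,0],[0,0,0]],
    [[0,0,0],[0,0,0]]
  ],
  "gripper": 0
}}

```text
time_s: 12.9
position: [0.6221, -0.179, 0.0357]
tcp_rot: [[-0.998, 0.057, -0.0], [0.057, 0.998, 0.0], [0.0, -0.0, -1.0]]
force: [0.3, -0.8, 0.4]
opening: 0.631
grasp_force: 0.0
```

Emit:
{"api": "drive_tool", "payload": {
  "motion": [
    [[0,0,0],[0,0,0]],
    [[0,0,0],[0,0,0]],
    [[0,0,0],[0,0,0]],
    [[0,0,0],[0,0,0]]
  ]
}}

```text
time_s: 13.3
position: [0.6221, -0.179, 0.0357]
tcp_rot: [[-0.998, 0.057, 0.0], [0.057, 0.998, -0.0], [-0.0, -0.0, -1.0]]
force: [0.7, -0.1, -0.7]
opening: 0.57
grasp_force: 29.8
```

Emit:
{"api": "drive_tool", "payload": {
  "motion": [
    [[10,0,0],[0,0,0]],
    [[15,0,0],[0,0,0]],
    [[15,0,0],[0,0,0]],
    [[15,0,0],[0,0,0]],
    [[15,0,0],[0,0,0]]
  ]
}}

```text
time_s: 13.8
position: [0.5507, -0.1746, 0.0358]
tcp_rot: [[-0.998, 0.057, -0.001], [0.057, 0.998, 0.0], [0.001, 0.0, -1.0]]
force: [0.1, 0.0, -0.5]
opening: 0.571
grasp_force: 29.8
```

Emit:
{"api": "drive_tool", "payload": {
  "motion": [
    [[18,0,0],[0,0,0]],
    [[18,0,0],[0,0,0]],
    [[18,0,0],[0,0,0]],
    [[18,4,0],[0,0,0]],
    [[10,4,0],[0,0,0]]
  ]
}}

```text
time_s: 14.3
position: [0.4683, -0.1614, 0.0358]
tcp_rot: [[-0.998, 0.058, -0.002], [0.058, 0.998, 0.001], [0.002, 0.001, -1.0]]
force: [-0.3, 0.8, -0.5]
opening: 0.574
grasp_force: 29.8
```

Emit:
{"api": "drive_tool", "payload": {
  "motion": [
    [[2,0,0],[0,0,0]],
    [[0,0,0],[0,0,0]],
    [[0,0,0.5],[0,0,0]],
    [[0,0,0],[0,0,0]]
  ]
}}

```text
time_s: 14.7
position: [0.4698, -0.1627, 0.0353]
tcp_rot: [[-0.998, 0.057, 0.001], [0.057, 0.998, -0.001], [-0.001, -0.001, -1.0]]
force: [-0.0, -0.5, -0.2]
opening: 0.57
grasp_force: 29.8
```

Run:
```python
from h import *
im=capture("scene");cv2.imwrite("pics/s4.png",cv2.resize(im[160:350,100:440,::-1],(800,447)))
print(go(B2W(-5,-151,36),BY), read_state()["position"])
```

```text
(array([-0.6,  0.5, -0.8]), 'turn z rad 0.000') [ 0.46965321 -0.16260882  0.03522758]
```

View pics/s4.png

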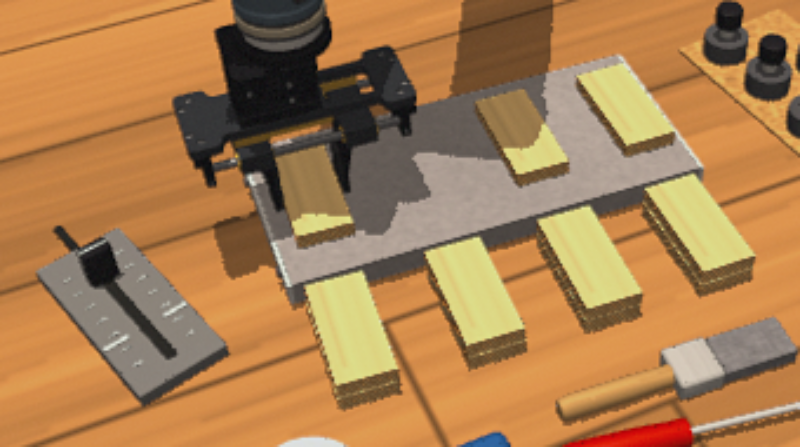

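All three blanks are across and the lower pairs are undisturbed. Release, lift, and measure the weights and the blanks.

Emit:
{"api": "drive_tool", "payload": {
  "motion": [
    [[0,0,0],[0,0,0]],
    [[0,0,0],[0,0,0]],
    [[0,0,0],[0,0,0]],
    [[0,0,-10],[0,0,0]],
    [[0,0,-45],[0,0,0]]
  ],
  "gripper": 1
}}

```text
time_s: 15.25
position: [0.4662, -0.1608, 0.0879]
tcp_rot: [[-0.998, 0.057, -0.008], [0.057, 0.998, 0.005], [0.008, 0.005, -1.0]]
force: [-0.3, -0.2, -0.3]
opening: 0.936
grasp_force: 0.0
```

Emit:
{"api": "drive_tool", "payload": {
  "motion": [
    [[0,0,-45],[0,0,0]],
    [[0,0,-30],[0,0,0]],
    [[0,0,0],[0,0,0]],
    [[0,0,0],[0,0,0]]
  ]
}}

```text
time_s: 15.65
position: [0.4689, -0.1622, 0.1663]
tcp_rot: [[-0.998, 0.057, 0.002], [0.057, 0.998, -0.001], [-0.002, -0.001, -1.0]]
force: [-1.3, -0.1, -0.2]
opening: 1.003
grasp_force: 0.0
```

```bash
cat >> h.py <<'E'
def knobs(im,roi,z,n="top"):
    h=cv2.cvtColor(im,cv2.COLOR_RGB2GRAY); k=np.zeros_like(h); k[roi[1]:roi[3],roi[0]:roi[2]]=1
    g=cv2.resize(h[roi[1]:roi[3],roi[0]:roi[2]],None,fx=6,fy=6,interpolation=cv2.INTER_CUBIC)
    c=cv2.HoughCircles(g,cv2.HOUGH_GRADIENT,1,70,param1=80,param2=14,minRadius=32,maxRadius=50)
    if c is None: return []
    return [(np.round(u/6-.417+roi[0],1),np.round(v/6-.417+roi[1],1),round(float(r/6),1)) for u,v,r in c[0]]
E
python3 - <<'E'
from h import *
im=capture("top");cv2.imwrite("pics/t2.png",im[:,:,::-1]);sc=capture("scene");cv2.imwrite("pics/s5.png",sc[:,:,::-1])
print(*blobs(im,*YEL,300,.047),sep="\n"); print("scene",*blobs(sc,*YEL,100,.047,n="scene"),sep="\n")
# feet: grey discs; mask non-cork pixels on mat
r=(125,220,200,325); c=im[r[1]:r[3],r[0]:r[2]]
h=cv2.cvtColor(c,cv2.COLOR_RGB2HSV); m=((h[:,:,2]<115)).astype(np.uint8)*255
cv2.imwrite("pics/c4.png",np.hstack([cv2.resize(c[:,:,::-1],(375,525),interpolation=cv2.INTER_CUBIC),cv2.cvtColor(cv2.resize(m,(375,525),interpolation=0),cv2.COLOR_GRAY2BGR)]))
print(knobs(im,r,.061)); print(go(B2W(-5,-151,36),BY))
E
```

```text
(array([ 622.9, -177.3]), array([ 48.2, 107.4]), -5.33)
(array([628.2, -73.5]), array([ 48.2, 108.4]), -4.0)
(array([635.2,  27.1]), array([ 48.9, 108.3]), -3.4)
(array([484.1,  36.9]), array([ 50.7, 110.1]), -3.34)
(array([639.7, 130.2]), array([ 48.6, 108.3]), -1.99)
(array([490.5, 141.5]), array([ 50.3, 110.1]), -2.16)
scene
(array([ 638.8, -184.3]), array([ 48.2, 107.3]), -5.72)
(array([ 518.8, -167.2]), array([20.1, 47.8]), 84.5)
(array([644.8, -80.8]), array([ 48.2, 107.3]), -4.12)
(array([651.9,  20.6]), array([ 48.6, 107.3]), -3.75)
(array([485. ,  36.8]), array([ 49.6, 109.3]), -3.36)
(array([656.6, 123.8]), array([ 48.8, 106.9]), -2.52)
(array([491.7, 141.5]), array([ 49.7, 109.4]), -2.18)
[]
(array([ -2.4,  -0.4, 128.5]), 'turn z rad -0.000')
```

View pics/c4.png

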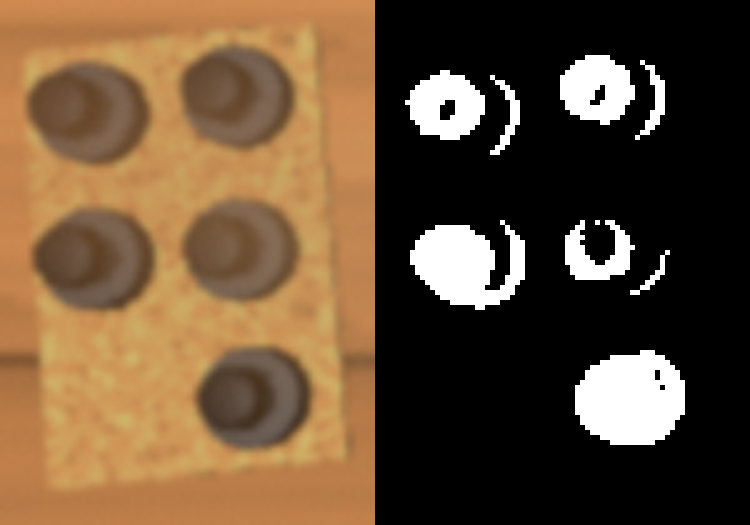

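Run:
```python
from h import *
k=np.array([(75,103),(218,95),(72,258),(216,250),(237,400)])/5-.4+[125,220]
f=np.array([(96,113),(239,97),(98,260),(242,250),(258,398)])/5-.4+[125,220]
K=ray("top",k,.061)*1000;F=ray("top",f,.0265)*1000
print(np.c_[K[:,:2],F[:,:2]].round(0))
s=cv2.imread("pics/s5.png")
h=cv2.cvtColor(s[150:235,385:490],cv2.COLOR_BGR2GRAY)
m=(h<45).astype(np.uint8)
n,_,st,ce=cv2.connectedComponentsWithStats(m)
for i in range(1,n):
    if st[i,4]>60: print(st[i],ce[i]+[385,150],ray("scene",[ce[i]+[385,150]],.050)[0].round(3))
```

```text
[[547. 370. 546. 373.]
 [551. 308. 554. 309.]
 [480. 368. 480. 369.]
 [483. 306. 485. 305.]
 [419. 294. 420. 295.]]
[ 20  11  11  13 113] [409.69026549 166.61946903] [0.422 0.3   0.05 ]
[ 60  17  12  13 118] [450.05084746 172.73728814] [0.484 0.373 0.05 ]
[ 37  25  12  13 122] [427.86065574 181.08196721] [0.488 0.308 0.05 ]
[ 15  27  17  10 106] [407.80188679 182.70754717] [0.473 0.263 0.05 ]
[ 54  33  18  22 237] [446.78902954 193.66666667] [0.545 0.321 0.05 ]
[ 78  32  13  13 130] [468.98461538 188.03076923] [0.55  0.378 0.05 ]
[ 32  42  19  10 115] [425.33043478 197.28695652] [0.535 0.271 0.05 ]
[ 72  48  20  11 123] [465.50406504 204.17073171] [0.593 0.337 0.05 ]
[ 50  57  19  13 123] [443.45528455 214.42276423] [0.601 0.274 0.05 ]
```

Emit:
{"api": "drive_tool", "payload": {
  "motion": [
    [[7,45,0],[0,0,0]],
    [[7,45,0],[0,0,0]],
    [[7,45,0],[0,0,0]],
    [[7,45,0],[0,0,0]],
    [[7,45,0],[0,0,0]]
  ],
  "gripper": 0.65
}}

```text
time_s: 16.25
position: [0.445, 0.0661, 0.1637]
tcp_rot: [[-0.998, 0.058, -0.004], [0.058, 0.998, 0.0], [0.004, 0.0, -1.0]]
force: [0.5, 0.2, -0.8]
opening: 0.681
grasp_force: 0.0
```

Emit:
{"api": "drive_tool", "payload": {
  "motion": [
    [[7,45,0],[0,0,0]],
    [[7,45,0],[0,0,0]],
    [[7,45,0],[0,0,0]],
    [[7,45,0],[0,0,0]],
    [[7,45,0],[0,0,0]]
  ]
}}

```text
time_s: 16.75
position: [0.4229, 0.2924, 0.1635]
tcp_rot: [[-0.998, 0.057, -0.004], [0.057, 0.998, -0.002], [0.004, -0.002, -1.0]]
force: [0.9, -0.6, 0.5]
opening: 0.652
grasp_force: 0.0
```

Emit:
{"api": "drive_tool", "payload": {
  "motion": [
    [[0,0,30],[0,0,0]],
    [[0,0,30],[0,0,0]],
    [[0,0,0],[0,0,0]],
    [[0,0,0],[0,0,0]]
  ]
}}

```text
time_s: 17.15
position: [0.4234, 0.2905, 0.104]
tcp_rot: [[-0.998, 0.057, -0.004], [0.057, 0.998, -0.002], [0.004, -0.002, -1.0]]
force: [-0.1, 0.1, 0.5]
opening: 0.649
grasp_force: 0.0
```

Run:
```python
from h import *
sc=capture("scene");cv2.imwrite("pics/s6.png",cv2.resize(sc[110:240,360:520,::-1],(738,600)))
print(go((.420,.296,.031),BY), read_state()["position"])
```

```text
(array([ 4.7,  5. , 74.1]), 'turn z rad -0.001') [0.42443317 0.29072693 0.10508024]
```

View pics/s6.png

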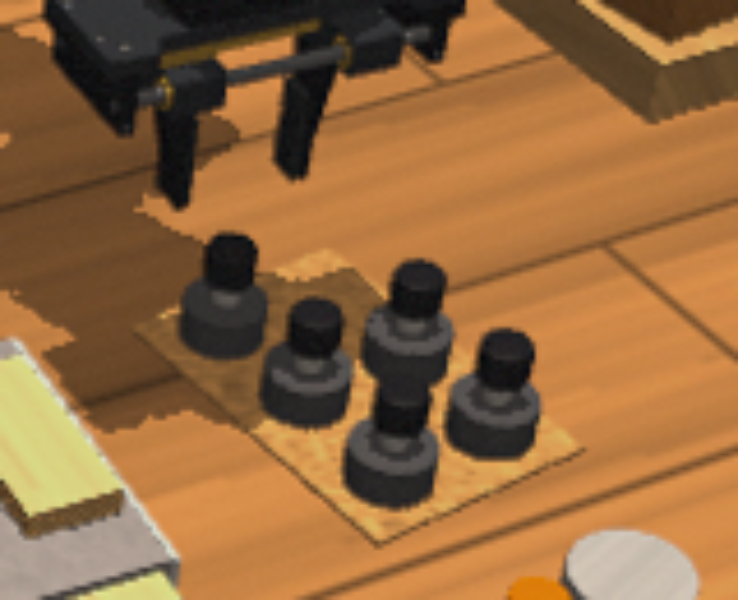

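Five weights stand upright, none yet shoved. The fingers (openings at (175,190) and (295,160) in the crop) are above the near weight at (230,262). Descend and grip.

Emit:
{"api": "drive_tool", "payload": {
  "motion": [
    [[5,5,0],[0,0,0]],
    [[0,0,30],[0,0,0]],
    [[0,0,25],[0,0,0]],
    [[0,0,15],[0,0,0]],
    [[0,0,3],[0,0,0]]
  ]
}}

```text
time_s: 17.7
position: [0.4193, 0.2961, 0.0319]
tcp_rot: [[-0.998, 0.057, -0.001], [0.057, 0.998, -0.0], [0.001, -0.0, -1.0]]
force: [-0.1, 1.3, 0.3]
opening: 0.651
grasp_force: 0.0
```

Emit:
{"api": "drive_tool", "payload": {
  "motion": [
    [[0,0,0],[0,0,0]],
    [[0,0,0],[0,0,0]]
  ]
}}

```text
time_s: 17.9
position: [0.4206, 0.2967, 0.0335]
tcp_rot: [[-0.998, 0.057, 0.002], [0.057, 0.998, 0.001], [-0.002, 0.001, -1.0]]
force: [0.1, 0.8, 0.2]
opening: 0.647
grasp_force: 0.0
```

Emit:
{"api": "drive_tool", "payload": {
  "motion": [
    [[0,0,0],[0,0,0]],
    [[0,0,0],[0,0,0]],
    [[0,0,0],[0,0,0]],
    [[0,0,0],[0,0,0]],
    [[0,0,0],[0,0,0]]
  ],
  "gripper": 0
}}

```text
time_s: 18.4
position: [0.4205, 0.2971, 0.0327]
tcp_rot: [[-0.998, 0.057, 0.002], [0.057, 0.998, 0.002], [-0.002, 0.002, -1.0]]
force: [-0.1, 3.3, 2.7]
opening: 0.316
grasp_force: 29.9
```

Emit:
{"api": "drive_tool", "payload": {
  "motion": [
    [[0,0,0],[0,0,0]],
    [[0,0,0],[0,0,0]]
  ]
}}

```text
time_s: 18.6
position: [0.4204, 0.2971, 0.0326]
tcp_rot: [[-0.998, 0.057, 0.002], [0.057, 0.998, 0.001], [-0.002, 0.001, -1.0]]
force: [0.8, 4.6, 3.4]
opening: 0.313
grasp_force: 29.9
```

Run:
```python
from h import *
sc=capture("scene");cv2.imwrite("pics/s7.png",cv2.resize(sc[110:240,360:520,::-1],(738,600)))
print(go((.420,.296,.033),BY), read_state()["position"], read_state()["opening"])
```

```text
(array([ 0.4, -1.1, -0.4]), 'turn z rad -0.000') [0.4204849  0.29707526 0.03263633] 0.30834692064473007
```

View pics/s7.png

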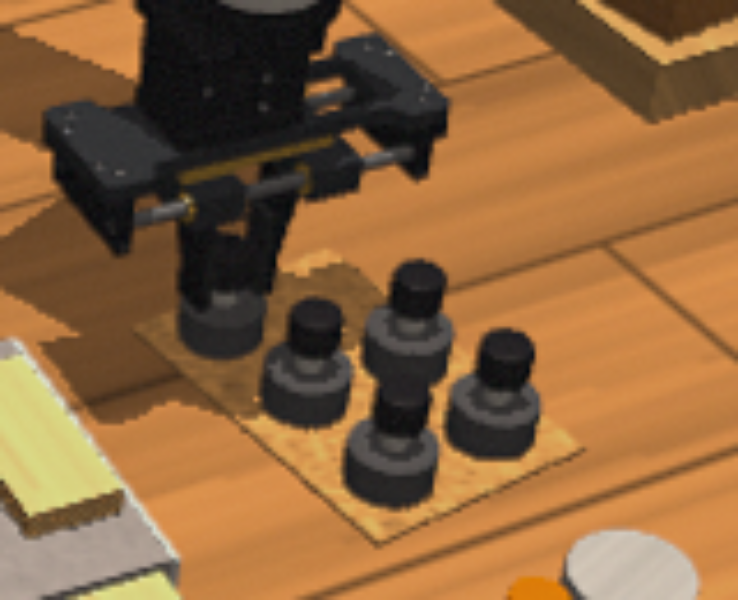

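The knob is gripped (27 mm opening) with the foot standing level. Lift and carry to blank 1.

Emit:
{"api": "drive_tool", "payload": {
  "motion": [
    [[0,0,-15],[0,0,0]],
    [[0,0,-25],[0,0,0]],
    [[0,0,-35],[0,0,0]],
    [[0,0,-25],[0,0,0]],
    [[0,0,-10],[0,0,0]]
  ]
}}

```text
time_s: 19.15
position: [0.4198, 0.2958, 0.1435]
tcp_rot: [[-0.998, 0.056, 0.001], [0.056, 0.998, -0.001], [-0.001, -0.001, -1.0]]
force: [0.1, 0.3, -3.5]
opening: 0.314
grasp_force: 30.0
```

Emit:
{"api": "drive_tool", "payload": {
  "motion": [
    [[-4,-20,0],[0,0,0]],
    [[-7,-40,0],[0,0,0]],
    [[-7,-40,0],[0,0,0]],
    [[-7,-40,0],[0,0,0]],
    [[-7,-40,0],[0,0,0]]
  ]
}}

```text
time_s: 19.65
position: [0.4397, 0.1129, 0.1409]
tcp_rot: [[-0.998, 0.056, -0.004], [0.056, 0.998, -0.001], [0.004, -0.001, -1.0]]
force: [0.5, 0.2, -2.7]
opening: 0.314
grasp_force: 30.0
```

Emit:
{"api": "drive_tool", "payload": {
  "motion": [
    [[-7,-40,0],[0,0,0]],
    [[-7,-40,0],[0,0,0]],
    [[-7,-40,0],[0,0,0]],
    [[-7,-40,0],[0,0,0]],
    [[-7,-40,0],[0,0,0]]
  ]
}}

```text
time_s: 20.15
position: [0.4632, -0.0883, 0.1408]
tcp_rot: [[-0.998, 0.057, -0.004], [0.057, 0.998, 0.001], [0.004, 0.001, -1.0]]
force: [1.2, -0.5, -3.4]
opening: 0.314
grasp_force: 30.0
```

Emit:
{"api": "drive_tool", "payload": {
  "motion": [
    [[-7,-40,0],[0,0,0]],
    [[-5,-30,0],[0,0,0]],
    [[0,-6,0],[0,0,0]],
    [[0,0,0],[0,0,0]],
    [[0,0,0],[0,0,0]]
  ]
}}

```text
time_s: 20.65
position: [0.471, -0.1619, 0.1412]
tcp_rot: [[-0.998, 0.057, -0.004], [0.057, 0.998, 0.003], [0.004, 0.002, -1.0]]
force: [-1.1, -0.1, -3.5]
opening: 0.309
grasp_force: 29.9
```

Run:
```python
from h import *
print(go((.4747,-.1627,.0785),BY), read_state()["position"], read_state()["opening"],read_state()["force"])
```

```text
(array([-3.7, -0.6, 62.7]), 'turn z rad -0.000') [ 0.47102197 -0.16191278  0.14120195] 0.30944372109040735 [-1.05977557 -0.092276   -3.54045059]
```

Emit:
{"api": "drive_tool", "payload": {
  "motion": [
    [[-3,-0.5,20],[0,0,0]],
    [[0,0,20],[0,0,0]],
    [[0,0,12],[0,0,0]],
    [[0,0,0],[0,0,0]],
    [[0,0,0],[0,0,0]]
  ]
}}

```text
time_s: 21.15
position: [0.4755, -0.1633, 0.0903]
tcp_rot: [[-0.998, 0.056, -0.001], [0.056, 0.998, 0.0], [0.001, 0.0, -1.0]]
force: [-0.1, 0.2, -3.0]
opening: 0.311
grasp_force: 30.0
```

Run:
```python
from h import *
print(go((.4747,-.1627,.0785),BY), read_state()["position"])
for n in("scene","top"):
    im=capture(n); cv2.imwrite(f"pics/{n}8.png",im[:,:,::-1])
    print(n,*blobs(im,*YEL,60,.047,n=n),sep="\n")
im=cv2.imread("pics/scene8.png"); p=proj("scene",[.4747,-.1627,.06])[0].astype(int);print(p)
cv2.imwrite("pics/c8.png",cv2.resize(im[p[1]-60:p[1]+60,p[0]-80:p[0]+80],(800,600)))
```

```text
(array([ 0.9,  0.6, 11.8]), 'turn z rad 0.001') [ 0.47551964 -0.16330743  0.0902521 ]
scene
(array([ 638.8, -184.3]), array([ 48.2, 107.3]), -5.72)
(array([644.8, -80.8]), array([ 48.2, 107.3]), -4.12)
(array([651.9,  20.6]), array([ 48.6, 107.3]), -3.75)
(array([495.8,  36.2]), array([49.6, 87.8]), -3.36)
(array([656.6, 123.8]), array([ 48.8, 106.9]), -2.52)
(array([491.7, 141.5]), array([ 49.7, 109.4]), -2.18)
top
(array([ 622.9, -177.3]), array([ 48.2, 107.7]), -5.33)
(array([628.2, -73.5]), array([ 48.2, 108.4]), -4.0)
(array([635.2,  27.2]), array([ 48.9, 108.3]), -3.17)
(array([493.7,  36.4]), array([50.5, 90.9]), -3.35)
(array([639.7, 130.3]), array([ 48.5, 108.4]), -2.09)
(array([508.1, 140.8]), array([50.3, 74.5]), 0.22)
[230 234]
```

View pics/c8.png

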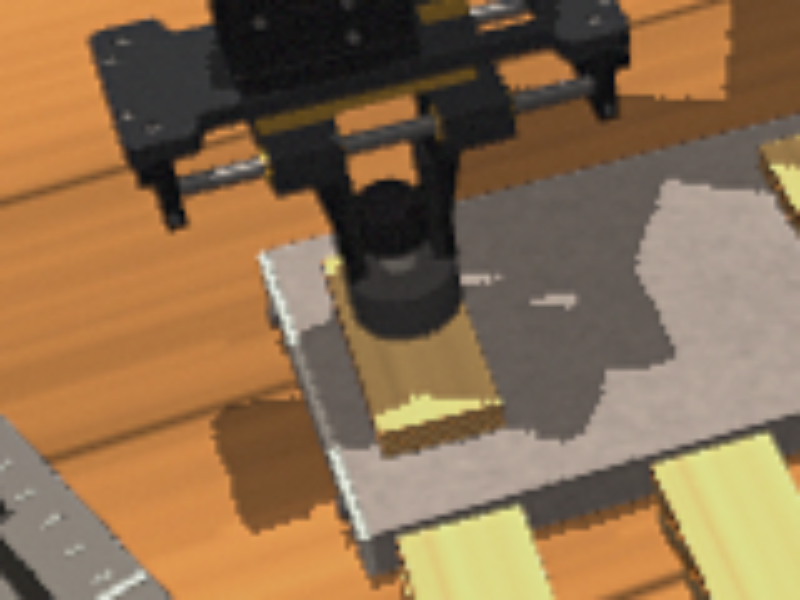

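The weight hangs level over the blank and centred across it. Lower it and release.

Emit:
{"api": "drive_tool", "payload": {
  "motion": [
    [[0,0.5,5],[0,0,0]],
    [[0,0,4],[0,0,0]],
    [[0,0,2],[0,0,0]],
    [[0,0,1],[0,0,0]],
    [[0,0,0],[0,0,0]]
  ]
}}

```text
time_s: 21.75
position: [0.4756, -0.1636, 0.0781]
tcp_rot: [[-0.998, 0.057, -0.0], [0.057, 0.998, 0.0], [0.0, 0.0, -1.0]]
force: [0.3, -0.3, -3.4]
opening: 0.31
grasp_force: 30.0
```

Emit:
{"api": "drive_tool", "payload": {
  "motion": [
    [[0,0,0],[0,0,0]],
    [[0,0,0],[0,0,0]]
  ]
}}

```text
time_s: 21.95
position: [0.4758, -0.1637, 0.0783]
tcp_rot: [[-0.998, 0.057, 0.0], [0.057, 0.998, -0.0], [-0.0, -0.0, -1.0]]
force: [0.2, 0.4, -3.4]
opening: 0.318
grasp_force: 30.0
```

Emit:
{"api": "drive_tool", "payload": {
  "motion": [
    [[0,0,1],[0,0,0]],
    [[0,0,0.7],[0,0,0]],
    [[0,0,0],[0,0,0]]
  ]
}}

```text
time_s: 22.25
position: [0.4758, -0.1636, 0.0767]
tcp_rot: [[-0.998, 0.057, 0.0], [0.057, 0.998, -0.0], [-0.0, -0.0, -1.0]]
force: [-0.1, 0.1, -2.5]
opening: 0.31
grasp_force: 29.9
```

Emit:
{"api": "drive_tool", "payload": {
  "motion": [
    [[0,0,0],[0,0,0]],
    [[0,0,0],[0,0,0]],
    [[0,0,0],[0,0,0]],
    [[0,0,0],[0,0,0]]
  ],
  "gripper": 0.65
}}

```text
time_s: 22.65
position: [0.476, -0.1638, 0.0767]
tcp_rot: [[-0.998, 0.057, 0.001], [0.057, 0.998, -0.0], [-0.001, -0.0, -1.0]]
force: [-1.0, -0.4, -0.1]
opening: 0.588
grasp_force: 0.0
```

Emit:
{"api": "drive_tool", "payload": {
  "motion": [
    [[0,0,-10],[0,0,0]],
    [[0,0,-30],[0,0,0]],
    [[0,0,-40],[0,0,0]],
    [[0,0,-20],[0,0,0]]
  ]
}}

```text
time_s: 23.05
position: [0.477, -0.1644, 0.1799]
tcp_rot: [[-0.998, 0.057, 0.004], [0.057, 0.998, -0.003], [-0.004, -0.002, -1.0]]
force: [-0.2, -1.1, 0.8]
opening: 0.649
grasp_force: 0.0
```

Emit:
{"api": "drive_tool", "payload": {
  "motion": [
    [[-2,45,0],[0,0,0]],
    [[-2,45,0],[0,0,0]],
    [[-2,45,0],[0,0,0]],
    [[-2,45,0],[0,0,0]],
    [[-2,45,0],[0,0,0]]
  ]
}}

```text
time_s: 23.55
position: [0.4985, 0.0621, 0.1775]
tcp_rot: [[-0.998, 0.057, 0.001], [0.057, 0.998, -0.0], [-0.001, -0.0, -1.0]]
force: [1.0, -0.8, -0.5]
opening: 0.65
grasp_force: 0.0
```

Emit:
{"api": "drive_tool", "payload": {
  "motion": [
    [[0,45,0],[0,0,0]],
    [[0,45,0],[0,0,0]],
    [[0,0,0],[0,0,0]]
  ]
}}

```text
time_s: 23.85
position: [0.5034, 0.1552, 0.1775]
tcp_rot: [[-0.999, 0.05, 0.002], [0.05, 0.999, 0.002], [-0.002, 0.002, -1.0]]
force: [0.5, -0.8, -0.4]
opening: 0.651
grasp_force: 0.0
```

Run:
```python
from h import *
im=capture("scene");cv2.imwrite("pics/s9.png",im[:,:,::-1]);cv2.imwrite("pics/t9.png",capture("top")[:,:,::-1])
def dark(im,roi,z,n="scene",th=45):
    h=cv2.cvtColor(im[roi[1]:roi[3],roi[0]:roi[2]],cv2.COLOR_RGB2GRAY)
    N,_,st,ce=cv2.connectedComponentsWithStats((h<th).astype(np.uint8))
    for i in range(1,N):
        if st[i,4]>60: print(st[i],ray(n,[ce[i]+roi[:2]],z)[0].round(3))
dark(im,(195,190,275,270),.094); print(); dark(im,(385,150,490,235),.05)
print(*blobs(im,*YEL,60,.047,n="scene"),sep="\n")
print(go((.485,.306,.0325),BY), read_state()["position"])
```

```text
[ 28  25  14  16 165] [ 0.477 -0.161  0.094]
[ 26  43  22  13 140] [ 0.53  -0.172  0.094]

[ 60  17  12  13 117] [0.484 0.373 0.05 ]
[ 37  25  12  13 122] [0.488 0.308 0.05 ]
[ 54  33  18  22 236] [0.546 0.321 0.05 ]
[ 78  32  13  13 130] [0.55  0.378 0.05 ]
[ 32  42  19  10 115] [0.535 0.271 0.05 ]
[ 72  48  20  11 123] [0.593 0.337 0.05 ]
[ 50  57  19  13 123] [0.601 0.274 0.05 ]
(array([ 638.7, -184.3]), array([ 48.2, 107.1]), -5.72)
(array([ 509.3, -165.8]), array([40.9, 49.3]), 81.47)
(array([644.6, -80.8]), array([ 48.2, 107.1]), -4.17)
(array([651.9,  20.6]), array([ 48.6, 107.3]), -3.75)
(array([485. ,  36.8]), array([ 49.6, 109.3]), -3.36)
(array([656.6, 123.8]), array([ 48.8, 106.9]), -2.52)
(array([457.1, 150.7]), array([33.9, 34.1]), -3.02)
(array([ 27.1, 153.5, 144.6]), 'turn z rad 0.003') [0.50331164 0.1512619  0.17706771]
```

Weight 1 stands on its blank. Now weight 4, at (486,305), goes to blank 3.

Emit:
{"api": "drive_tool", "payload": {
  "motion": [
    [[7,38,0],[0,0,0.003]],
    [[7,38,0],[0,0,0]],
    [[7,38,0],[0,0,0]],
    [[5,38,20],[0,0,0]],
    [[0,1,30],[0,0,0]]
  ]
}}

```text
time_s: 24.45
position: [0.4889, 0.3076, 0.1283]
tcp_rot: [[-0.998, 0.058, 0.007], [0.058, 0.998, 0.004], [-0.007, 0.004, -1.0]]
force: [0.2, -1.6, 0.3]
opening: 0.653
grasp_force: 0.0
```

Emit:
{"api": "drive_tool", "payload": {
  "motion": [
    [[0,0,20],[0,0,0]],
    [[0,0,0],[0,0,0]],
    [[0,0,0],[0,0,0]]
  ]
}}

```text
time_s: 24.75
position: [0.4872, 0.3033, 0.1068]
tcp_rot: [[-0.998, 0.062, -0.0], [0.062, 0.998, -0.0], [0.0, -0.0, -1.0]]
force: [0.6, -0.7, 0.1]
opening: 0.651
grasp_force: 0.0
```

Run:
```python
from h import *
im=capture("scene");cv2.imwrite("pics/s10.png",im[:,:,::-1])
print(np.abs(im[175:220,420:480].astype(int)-cv2.imread("pics/s9.png")[175:220,420:480,::-1]).max(2).mean())
print(go((.486,.3055,.0325),BY), read_state()["position"])
```

```text
17.71925925925926
(array([ 1.9,  1.8, 75. ]), 'turn z rad -0.005') [0.48780409 0.30364363 0.10753888]
```

Run:
```python
from h import *
im=cv2.imread("pics/s10.png"); r=(385,160,490,235)
h=cv2.cvtColor(im[r[1]:r[3],r[0]:r[2]],cv2.COLOR_BGR2GRAY)
N,_,st,ce=cv2.connectedComponentsWithStats((h<40).astype(np.uint8))
for i in range(1,N):
    if st[i,4]>50: print(st[i],ray("scene",[ce[i]+r[:2]],.05)[0].round(3))
```

```text
[ 59   7  13  12 122] [0.483 0.373 0.05 ]
[ 37  15  12  13 129] [0.488 0.308 0.05 ]
[ 54  23  19  22 213] [0.546 0.319 0.05 ]
[ 78  22  13  13 125] [0.55  0.378 0.05 ]
[32 31 11 11 57] [0.528 0.263 0.05 ]
[ 72  38  20  11 100] [0.592 0.336 0.05 ]
[50 47 19 13 95] [0.6   0.273 0.05 ]
```

Unmoved. Grip it and carry it to blank 3.

Emit:
{"api": "drive_tool", "payload": {
  "motion": [
    [[1,2,0],[0,0,-0.005]],
    [[0,0,30],[0,0,0]],
    [[0,0,25],[0,0,0]],
    [[0,0,15],[0,0,0]],
    [[0,0,4],[0,0,0]]
  ]
}}

```text
time_s: 25.3
position: [0.4855, 0.3062, 0.032]
tcp_rot: [[-0.998, 0.055, -0.001], [0.055, 0.998, -0.0], [0.001, -0.001, -1.0]]
force: [-0.9, 0.0, 0.7]
opening: 0.647
grasp_force: 0.0
```

Emit:
{"api": "drive_tool", "payload": {
  "motion": [
    [[0,0,0],[0,0,0]],
    [[0,0,0],[0,0,0]]
  ]
}}

```text
time_s: 25.5
position: [0.4867, 0.3069, 0.0338]
tcp_rot: [[-0.998, 0.055, 0.002], [0.055, 0.998, 0.001], [-0.002, 0.001, -1.0]]
force: [0.6, -0.8, 0.4]
opening: 0.652
grasp_force: 0.0
```

Emit:
{"api": "drive_tool", "payload": {
  "motion": [
    [[0,0,0],[0,0,0]],
    [[0,0,0],[0,0,0]],
    [[0,0,0],[0,0,0]],
    [[0,0,0],[0,0,0]],
    [[0,0,0],[0,0,0]]
  ],
  "gripper": 0
}}

```text
time_s: 26.0
position: [0.4861, 0.3073, 0.0329]
tcp_rot: [[-0.998, 0.055, 0.001], [0.055, 0.998, 0.001], [-0.001, 0.001, -1.0]]
force: [-1.1, 2.2, 1.7]
opening: 0.314
grasp_force: 30.0
```

Emit:
{"api": "drive_tool", "payload": {
  "motion": [
    [[0,0,0],[0,0,0]],
    [[0,0,0],[0,0,0]]
  ]
}}

```text
time_s: 26.2
position: [0.4861, 0.3073, 0.0329]
tcp_rot: [[-0.998, 0.055, 0.001], [0.055, 0.998, 0.001], [-0.001, 0.001, -1.0]]
force: [-1.4, 3.6, 2.9]
opening: 0.31
grasp_force: 30.0
```

Emit:
{"api": "drive_tool", "payload": {
  "motion": [
    [[0,0,-15],[0,0,0]],
    [[0,0,-25],[0,0,0]],
    [[0,0,-35],[0,0,0]],
    [[0,0,-25],[0,0,0]],
    [[0,0,-10],[0,0,0]]
  ]
}}

```text
time_s: 26.7
position: [0.4865, 0.3064, 0.1451]
tcp_rot: [[-0.999, 0.055, 0.003], [0.055, 0.999, 0.0], [-0.003, 0.001, -1.0]]
force: [0.9, 0.3, -5.6]
opening: 0.316
grasp_force: 30.0
```

Run:
```python
from h import *
s=read_state(); print(go((.4845,.0368,.077),BY), s["position"],s["opening"],s["force"])
```

```text
(array([ -13.3, -269.3,   68.1]), 'turn z rad 0.002') [0.48651272 0.30644694 0.14507503] 0.3162461101323464 [ 0.86169493  0.28583656 -5.57375855]
```

Emit:
{"api": "drive_tool", "payload": {
  "motion": [
    [[-2,-20,0],[0,0,0.002]],
    [[-2,-40,0],[0,0,0]],
    [[-2,-40,0],[0,0,0]],
    [[-2,-40,0],[0,0,0]],
    [[-2,-40,0],[0,0,0]]
  ]
}}

```text
time_s: 27.2
position: [0.484, 0.1246, 0.1418]
tcp_rot: [[-0.998, 0.056, -0.003], [0.056, 0.998, -0.001], [0.003, -0.001, -1.0]]
force: [0.7, -1.1, -3.9]
opening: 0.31
grasp_force: 30.0
```

Emit:
{"api": "drive_tool", "payload": {
  "motion": [
    [[-2,-40,0],[0,0,0]],
    [[-1,-30,0],[0,0,0]],
    [[0,-19,0],[0,0,0]],
    [[0,0,0],[0,0,0]],
    [[0,0,0],[0,0,0]]
  ]
}}

```text
time_s: 27.7
position: [0.4826, 0.0371, 0.142]
tcp_rot: [[-0.998, 0.058, -0.002], [0.058, 0.998, 0.001], [0.002, 0.0, -1.0]]
force: [0.1, -1.0, -5.4]
opening: 0.315
grasp_force: 30.0
```

Emit:
{"api": "drive_tool", "payload": {
  "motion": [
    [[0,0,20],[0,0,0]],
    [[0,0,20],[0,0,0]],
    [[0,0,14],[0,0,0]],
    [[0,0,0],[0,0,0]],
    [[0,0,0],[0,0,0]]
  ]
}}

```text
time_s: 28.2
position: [0.4832, 0.0382, 0.0884]
tcp_rot: [[-0.998, 0.055, -0.001], [0.055, 0.998, 0.0], [0.001, 0.0, -1.0]]
force: [-0.1, -0.2, -4.6]
opening: 0.312
grasp_force: 30.0
```

Run:
```python
from h import *
s=read_state(); print(go((.4845,.0368,.0765),BY), s["position"],s["opening"],s["force"])
im=capture("scene");cv2.imwrite("pics/s11.png",im[:,:,::-1]); print(*blobs(im,*YEL,60,.047,n="scene"),sep="\n")
```

```text
(array([-1.3, -1.4, 11.9]), 'turn z rad 0.001') [0.4832449  0.03823545 0.08842272] 0.312134616099583 [-0.05589033 -0.21158345 -4.56600357]
(array([ 638.7, -184.3]), array([ 48.5, 107.2]), -6.08)
(array([ 509.3, -165.8]), array([40.9, 49.3]), 81.47)
(array([644.8, -80.8]), array([ 48.2, 107.3]), -4.12)
(array([651.9,  20.6]), array([ 48.6, 107.3]), -3.75)
(array([656.6, 123.8]), array([ 48.8, 106.9]), -2.52)
(array([491.8, 142.9]), array([ 49.2, 109.4]), -4.05)
```

Emit:
{"api": "drive_tool", "payload": {
  "motion": [
    [[-1,-1.4,5],[0,0,0]],
    [[0,0,4],[0,0,0]],
    [[0,0,1.5],[0,0,0]],
    [[0,0,1],[0,0,0]],
    [[0,0,0],[0,0,0]]
  ]
}}

```text
time_s: 28.75
position: [0.4844, 0.0358, 0.077]
tcp_rot: [[-0.998, 0.057, -0.0], [0.057, 0.998, 0.0], [0.0, 0.0, -1.0]]
force: [-0.5, 0.1, -4.4]
opening: 0.308
grasp_force: 30.0
```

Emit:
{"api": "drive_tool", "payload": {
  "motion": [
    [[0,0,0],[0,0,0]],
    [[0,0,0],[0,0,0]]
  ]
}}

```text
time_s: 28.95
position: [0.4845, 0.0358, 0.0771]
tcp_rot: [[-0.998, 0.057, 0.0], [0.057, 0.998, -0.0], [-0.0, -0.0, -1.0]]
force: [-0.2, -0.6, -4.9]
opening: 0.313
grasp_force: 30.0
```

Emit:
{"api": "drive_tool", "payload": {
  "motion": [
    [[0,0.5,0.5],[0,0,0]],
    [[0,0,0.5],[0,0,0]],
    [[0,0,0],[0,0,0]]
  ]
}}

```text
time_s: 29.25
position: [0.4846, 0.0363, 0.0767]
tcp_rot: [[-0.998, 0.056, 0.001], [0.056, 0.998, -0.0], [-0.001, -0.0, -1.0]]
force: [-2.1, -0.3, 4.4]
opening: 0.31
grasp_force: 30.0
```

Emit:
{"api": "drive_tool", "payload": {
  "motion": [
    [[0,0,0],[0,0,0]],
    [[0,0,0],[0,0,0]],
    [[0,0,0],[0,0,0]],
    [[0,0,0],[0,0,0]]
  ],
  "gripper": 0.65
}}

```text
time_s: 29.65
position: [0.4847, 0.0364, 0.076]
tcp_rot: [[-0.998, 0.057, 0.0], [0.057, 0.998, 0.0], [-0.0, 0.0, -1.0]]
force: [-0.5, -0.0, -0.4]
opening: 0.585
grasp_force: 0.0
```

Emit:
{"api": "drive_tool", "payload": {
  "motion": [
    [[0,0,-10],[0,0,0]],
    [[0,0,-30],[0,0,0]],
    [[0,0,-40],[0,0,0]],
    [[0,0,-20],[0,0,0]]
  ]
}}

```text
time_s: 30.05
position: [0.4858, 0.0363, 0.1792]
tcp_rot: [[-0.998, 0.057, 0.004], [0.057, 0.998, -0.001], [-0.005, -0.0, -1.0]]
force: [0.7, -0.3, -0.2]
opening: 0.646
grasp_force: 0.0
```

Run:
```python
from h import *
im=capture("scene");cv2.imwrite("pics/s12.png",im[:,:,::-1]);cv2.imwrite("pics/t12.png",capture("top")[:,:,::-1])
def dark(im,r,z,n="scene",th=42):
    h=cv2.cvtColor(im[r[1]:r[3],r[0]:r[2]],cv2.COLOR_RGB2GRAY)
    N,_,st,ce=cv2.connectedComponentsWithStats((h<th).astype(np.uint8))
    for i in range(1,N):
        if st[i,4]>60: print(st[i],ray(n,[ce[i]+r[:2]],z)[0].round(3))
dark(im,(385,160,490,235),.05)
print(*blobs(im,*YEL,60,.047,n="scene"),sep="\n")
print(go((.553,.309,.0325),BY), read_state()["position"])
```

```text
[ 60   7  11  12 112] [0.483 0.373 0.05 ]
[ 54  23  18  22 225] [0.546 0.321 0.05 ]
[ 78  22  13  13 127] [0.55  0.378 0.05 ]
[ 72  38  20  11 115] [0.593 0.336 0.05 ]
[ 50  47  19  13 116] [0.601 0.274 0.05 ]
(array([ 638.8, -184.3]), array([ 48.2, 107.3]), -5.72)
(array([ 509.3, -165.8]), array([40.9, 49.3]), 81.47)
(array([644.8, -80.8]), array([ 48.2, 107.3]), -4.12)
(array([651.9,  20.6]), array([ 48.6, 107.3]), -3.75)
(array([656.6, 123.8]), array([ 48.8, 106.9]), -2.52)
(array([491.8, 142.9]), array([ 49.2, 109.4]), -4.05)
(array([-50.6, 276.2, 147.1]), 'turn z rad 0.000') [0.48682931 0.03611079 0.17959613]
```

Run:
```python
from h import *
for f in("scene8","s9","s11","s12"):
    im=cv2.imread(f"pics/{f}.png")[:,:,::-1].copy()
    m=cv2.inRange(cv2.cvtColor(im,cv2.COLOR_RGB2HSV),*YEL)[180:235,340:395]
    N,l,st,ce=cv2.connectedComponentsWithStats(m); i=1+st[1:,4].argmax()
    M=cv2.moments((l==i).astype(np.uint8),True)
    print(f,st[i],ce[i].round(2),round(np.degrees(.5*np.arctan2(2*M["mu11"],M["mu20"]-M["mu02"])),2))
for f in("t2","t12"):
    im=cv2.imread(f"pics/{f}.png")[:,:,::-1].copy(); print(f,*blobs(im,*YEL,100,.047,roi=(225,225,415,325)))
```

```text
scene8 [  5   7  41  35 715] [25.3  23.69] 45.3
s9 [ 11   7  20  12 140] [21.19 12.89] 3.44
s11 [  8   7  38  35 469] [28.5  23.27] 51.69
s12 [  9   7  37  35 432] [28.57 22.69] 50.3
t2 (array([484.1,  36.9]), array([ 50.7, 110.1]), -3.34) (array([490.5, 141.5]), array([ 50.3, 110.1]), -2.16)
t12 (array([ 576.6, -173.4]), array([15.6, 46.6]), -89.78) (array([ 510.3, -163.7]), array([37.3, 51. ]), -89.78) (array([ 440.3, -158.7]), array([42.2, 50.1]), 84.52) (array([440.9,  47. ]), array([21.6, 34.9]), -89.78) (array([448.1, 139.5]), array([23.8, 28.2]), -89.78)
```

Emit:
{"api": "drive_tool", "payload": {
  "motion": [
    [[-6,36,0],[0,0,0]],
    [[-7,40,0],[0,0,0]],
    [[-7,40,0],[0,0,0]],
    [[-7,40,0],[0,0,0]],
    [[-7,40,0],[0,0,0]]
  ]
}}

```text
time_s: 30.65
position: [0.529, 0.2315, 0.1752]
tcp_rot: [[-0.998, 0.057, -0.002], [0.057, 0.998, -0.0], [0.002, -0.001, -1.0]]
force: [0.6, -0.3, 0.2]
opening: 0.647
grasp_force: 0.0
```

Emit:
{"api": "drive_tool", "payload": {
  "motion": [
    [[-7,40,0],[0,0,0]],
    [[-7,35,0],[0,0,0]],
    [[0,0,30],[0,0,0]],
    [[0,0,30],[0,0,0]],
    [[0,0,0],[0,0,0]]
  ]
}}

```text
time_s: 31.15
position: [0.5436, 0.3032, 0.1111]
tcp_rot: [[-0.998, 0.056, -0.011], [0.056, 0.998, -0.004], [0.011, -0.004, -1.0]]
force: [-1.4, -0.2, -0.4]
opening: 0.651
grasp_force: 0.0
```

Run:
```python
from h import *
im=capture("scene");cv2.imwrite("pics/s13.png",im[:,:,::-1])
print(ray("scene",[(446.8,197.9)],.05))
h=cv2.cvtColor(im,cv2.COLOR_RGB2GRAY)[185:222,436:460]; print(h)
print(go((.553,.309,.0325),BY), read_state()["position"])
```

```text
[[0.55765953 0.31246028 0.05      ]]
[[174 181  90  26  32  34  34  41  51  50  52  52  50  49  79  87  89  88
   85  75  43  60 165 164]
 [163 171  83  25  35  33  37  38  38  41  46  48  50  51  48  64  77  73
   48  37  31  69 160 171]
 [ 99  84  44  30  29  37  35  37  38  40  40  39  40  39  41  39  37  38
   38  38  31 127 153 162]
 [102 101  55  29  34  37  36  39  39  38  38  41  40  41  41  41  38  38
   41  35  25 138 171 169]
 [105 101  78  41  33  36  37  38  37  38  40  40  40  44  40  41  38  38
   39  37  29 173 184 183]
 [103 104 110  64  37  36  38  40  39  37  37  38  38  39  40  38  41  40
   35  31  47 172 178 171]
 [ 88  92 102  92  71  45  37  30  30  26  22  19  29  30  37  39  40  37
   34  38  93 168 173 145]
 [122 104  95 100 106  70  38  23  23  27  25  26  27  24  24  29  36  39
   43  87 168 175 145  74]
 [161 159 114 101  95  63  29  21  24  23  26  22  23  25  25  16  22  73
   99 156 169 140  71  49]
 [163 168 171 173 121  45  20  21  24  24  28  19  28  18  26  19  16 130
  175 166 162 113  61  48]
 [175 179 178 177 147  66  14  24  20  24  23  25  25
[... 2057 characters left out ...]
0 100 103]
 [ 52  35  36  37  39  39  40  40  38  41  40  39  40  39  41  36  40  64
   97 102  99  99 104 108]
 [ 83  50  41  35  37  38  38  41  41  41  41  43  39  40  38  39  65  90
   94  97 100 100  98  96]
 [101  90  68  54  41  37  38  40  39  40  39  39  39  41  45  73  94  97
   94  95 100 103  99  90]
 [110 103 102  91  69  58  51  47  45  44  46  46  52  69  84 102  98  95
  105 110 107 105 105  87]
 [107  98 100 100 104 105  91  86  84  73  81  83  98 102  99 101  98  87
   91 102 103  92  80  75]
 [103  97 100  99 100  99  96  97  95  95  94 100 106 104 102 102 106 103
   88  84  79  79  83  85]]
(array([-7.3,  5.9, 80.9]), 'turn z rad 0.000') [0.54535472 0.30352753 0.11337749]
```

Emit:
{"api": "drive_tool", "payload": {
  "motion": [
    [[-8,7,0],[0,0,0]],
    [[0,0,30],[0,0,0]],
    [[0,0,25],[0,0,0]],
    [[0,0,15],[0,0,0]],
    [[0,0,4],[0,0,0]]
  ]
}}

```text
time_s: 31.7
position: [0.5564, 0.3106, 0.0415]
tcp_rot: [[-0.998, 0.057, -0.001], [0.057, 0.998, -0.0], [0.001, -0.0, -1.0]]
force: [-0.4, -0.9, -0.7]
opening: 0.651
grasp_force: 0.0
```

Emit:
{"api": "drive_tool", "payload": {
  "motion": [
    [[0,0,0],[0,0,0]],
    [[0,0,0],[0,0,0]]
  ]
}}

```text
time_s: 31.9
position: [0.5574, 0.3111, 0.0434]
tcp_rot: [[-0.998, 0.057, 0.003], [0.057, 0.998, 0.001], [-0.003, 0.001, -1.0]]
force: [-0.2, 0.1, 0.7]
opening: 0.65
grasp_force: 0.0
```

Run:
```python
from h import *
print(go((.555,.310,.033),BY), read_state()["position"])
```

```text
(array([ 2.3, -1.3, 10.4]), 'turn z rad -0.000') [0.55739457 0.31112906 0.04340994]
```

Emit:
{"api": "drive_tool", "payload": {
  "motion": [
    [[1,-1,7],[0,0,0]],
    [[0.5,0,2.5],[0,0,0]],
    [[0,0,0],[0,0,0]],
    [[0,0,0],[0,0,0]]
  ]
}}

```text
time_s: 32.3
position: [0.5546, 0.3098, 0.0326]
tcp_rot: [[-0.998, 0.057, -0.0], [0.057, 0.998, -0.0], [0.0, -0.0, -1.0]]
force: [0.4, -0.0, 0.3]
opening: 0.65
grasp_force: 0.0
```

Emit:
{"api": "drive_tool", "payload": {
  "motion": [
    [[0,0,0],[0,0,0]],
    [[0,0,0],[0,0,0]],
    [[0,0,0],[0,0,0]],
    [[0,0,0],[0,0,0]],
    [[0,0,0],[0,0,0]]
  ],
  "gripper": 0
}}

```text
time_s: 32.8
position: [0.555, 0.3105, 0.0328]
tcp_rot: [[-0.998, 0.057, 0.001], [0.057, 0.998, 0.001], [-0.001, 0.001, -1.0]]
force: [-0.1, 2.0, 0.6]
opening: 0.314
grasp_force: 30.0
```

Emit:
{"api": "drive_tool", "payload": {
  "motion": [
    [[0,0,0],[0,0,0]],
    [[0,0,0],[0,0,0]]
  ]
}}

```text
time_s: 33.0
position: [0.5551, 0.3105, 0.0328]
tcp_rot: [[-0.998, 0.057, 0.001], [0.057, 0.998, 0.001], [-0.001, 0.001, -1.0]]
force: [0.3, 3.0, 1.6]
opening: 0.315
grasp_force: 30.0
```

Emit:
{"api": "drive_tool", "payload": {
  "motion": [
    [[0,0,-15],[0,0,0]],
    [[0,0,-25],[0,0,0]],
    [[0,0,-35],[0,0,0]],
    [[0,0,-25],[0,0,0]],
    [[0,0,-10],[0,0,0]]
  ]
}}

```text
time_s: 33.5
position: [0.5557, 0.3097, 0.1457]
tcp_rot: [[-0.998, 0.057, 0.004], [0.057, 0.998, 0.001], [-0.004, 0.001, -1.0]]
force: [1.1, 0.7, -3.5]
opening: 0.311
grasp_force: 30.0
```

Run:
```python
from h import *
s=read_state(); print(go((.491,.1412,.077),BY), s["position"],s["opening"],s["force"])
im=capture("scene");cv2.imwrite("pics/s14.png",im[:,:,::-1]);print(*blobs(im,*YEL,60,.047,n="scene",roi=(200,150,400,240)),sep="\n")
```

```text
(array([  55. , -171.9,   68.7]), 'turn z rad 0.000') [0.55566109 0.30972991 0.14570149] 0.3109145183279394 [ 1.09845318  0.74751369 -3.47833949]
(array([447.1,  20.9]), array([21.4, 48.4]), -33.66)
(array([518.8,  34.8]), array([41.7, 49.6]), 86.63)
(array([491.7, 141.5]), array([ 49.7, 109.4]), -2.18)
```

Blank 4 reads exactly as before, so the earlier deviation was a shadow. Carry the third weight there.

Emit:
{"api": "drive_tool", "payload": {
  "motion": [
    [[8,-22,0],[0,0,0]],
    [[12,-38,0],[0,0,0]],
    [[12,-38,0],[0,0,0]],
    [[12,-38,0],[0,0,0]],
    [[8,-25,0],[0,0,0]]
  ]
}}

```text
time_s: 34.05
position: [0.4904, 0.1497, 0.1412]
tcp_rot: [[-0.998, 0.057, -0.005], [0.057, 0.998, -0.001], [0.005, -0.002, -1.0]]
force: [0.6, 1.3, -3.1]
opening: 0.312
grasp_force: 30.0
```

Emit:
{"api": "drive_tool", "payload": {
  "motion": [
    [[2,-11,0],[0,0,0]],
    [[0,0,0],[0,0,0]],
    [[0,0,20],[0,0,0]],
    [[0,0,20],[0,0,0]],
    [[0,0,14],[0,0,0]]
  ]
}}

```text
time_s: 34.55
position: [0.4913, 0.1423, 0.0873]
tcp_rot: [[-0.998, 0.056, -0.0], [0.056, 0.998, 0.0], [0.0, 0.0, -1.0]]
force: [-0.1, 0.3, -3.0]
opening: 0.312
grasp_force: 30.0
```

Emit:
{"api": "drive_tool", "payload": {
  "motion": [
    [[0,0,0],[0,0,0]],
    [[0,0,0],[0,0,0]]
  ]
}}

```text
time_s: 34.75
position: [0.4914, 0.142, 0.0883]
tcp_rot: [[-0.998, 0.056, -0.0], [0.056, 0.998, 0.0], [0.0, 0.0, -1.0]]
force: [-1.0, -0.3, -2.7]
opening: 0.309
grasp_force: 30.0
```

Run:
```python
from h import *
s=read_state(); print(go((.491,.1412,.0765),BY), s["position"],s["opening"],s["force"])
```

```text
(array([ 0.4, -0.8, 11.8]), 'turn z rad 0.001') [0.49140315 0.14202626 0.08830016] 0.3088096053125355 [-1.01320869 -0.25129894 -2.67463392]
```

Emit:
{"api": "drive_tool", "payload": {
  "motion": [
    [[0,-0.8,5],[0,0,0]],
    [[0,0,4],[0,0,0]],
    [[0,0,1.5],[0,0,0]],
    [[0,0,1],[0,0,0]],
    [[0,0,0],[0,0,0]]
  ]
}}

```text
time_s: 35.25
position: [0.4909, 0.1403, 0.0771]
tcp_rot: [[-0.998, 0.057, 0.0], [0.057, 0.998, 0.0], [-0.0, 0.0, -1.0]]
force: [0.0, 0.1, -2.8]
opening: 0.314
grasp_force: 30.0
```

Emit:
{"api": "drive_tool", "payload": {
  "motion": [
    [[0,0,0.5],[0,0,0]],
    [[0,0,0.3],[0,0,0]],
    [[0,0,0],[0,0,0]]
  ]
}}

```text
time_s: 35.55
position: [0.4911, 0.1404, 0.0767]
tcp_rot: [[-0.998, 0.057, 0.001], [0.057, 0.998, 0.0], [-0.001, 0.0, -1.0]]
force: [-1.6, -0.0, 2.2]
opening: 0.31
grasp_force: 30.0
```

Emit:
{"api": "drive_tool", "payload": {
  "motion": [
    [[0,0,0],[0,0,0]],
    [[0,0,0],[0,0,0]],
    [[0,0,0],[0,0,0]],
    [[0,0,0],[0,0,0]]
  ],
  "gripper": 0.65
}}

```text
time_s: 35.95
position: [0.4911, 0.1403, 0.0763]
tcp_rot: [[-0.998, 0.057, 0.0], [0.057, 0.998, -0.0], [-0.0, -0.0, -1.0]]
force: [1.4, 0.3, -0.2]
opening: 0.588
grasp_force: 0.0
```

Emit:
{"api": "drive_tool", "payload": {
  "motion": [
    [[0,0,-10],[0,0,0]],
    [[0,0,-30],[0,0,0]],
    [[0,0,-40],[0,0,0]],
    [[0,0,-20],[0,0,0]]
  ]
}}

```text
time_s: 36.35
position: [0.4923, 0.1405, 0.1796]
tcp_rot: [[-0.998, 0.057, 0.005], [0.057, 0.998, 0.0], [-0.005, 0.001, -1.0]]
force: [0.8, 0.8, -0.4]
opening: 0.651
grasp_force: 0.0
```

Emit:
{"api": "drive_tool", "payload": {
  "motion": [
    [[0,-45,0],[0,0,0]],
    [[0,-45,0],[0,0,0]],
    [[0,-45,0],[0,0,0]],
    [[0,-45,0],[0,0,0]],
    [[0,-45,0],[0,0,0]]
  ]
}}

```text
time_s: 36.85
position: [0.4779, -0.086, 0.1771]
tcp_rot: [[-0.998, 0.057, 0.001], [0.057, 0.998, -0.0], [-0.001, -0.0, -1.0]]
force: [0.4, 0.4, 0.0]
opening: 0.647
grasp_force: 0.0
```

Emit:
{"api": "drive_tool", "payload": {
  "motion": [
    [[0,-45,0],[0,0,0]],
    [[0,-45,0],[0,0,0]],
    [[0,-45,0],[0,0,0]],
    [[0,-45,0],[0,0,0]],
    [[0,-45,0],[0,0,0]]
  ]
}}

```text
time_s: 37.35
position: [0.4649, -0.3108, 0.177]
tcp_rot: [[-0.998, 0.057, 0.001], [0.057, 0.998, -0.0], [-0.001, -0.0, -1.0]]
force: [-0.0, 0.2, 0.5]
opening: 0.648
grasp_force: 0.0
```

Emit:
{"api": "drive_tool", "payload": {
  "motion": [
    [[0,0,0],[0,0,-0.115]],
    [[0,0,0],[0,0,-0.115]],
    [[0,0,0],[0,0,-0.115]],
    [[0,0,0],[0,0,0]]
  ]
}}

```text
time_s: 37.75
position: [0.4652, -0.3091, 0.1768]
tcp_rot: [[-0.959, -0.284, 0.0], [-0.284, 0.959, -0.0], [-0.0, -0.0, -1.0]]
force: [-0.2, 0.4, -0.3]
opening: 0.647
grasp_force: 0.0
```

Run:
```python
from h import *
im=capture("scene");cv2.imwrite("pics/s15.png",im[:,:,::-1]);t=capture("top");cv2.imwrite("pics/t15.png",t[:,:,::-1])
print(*blobs(im,*YEL,60,.047,n="scene"),sep="\n")
def dark(im,r,z,n="scene",th=42):
    h=cv2.cvtColor(im[r[1]:r[3],r[0]:r[2]],cv2.COLOR_RGB2GRAY)
    N,_,st,ce=cv2.connectedComponentsWithStats((h<th).astype(np.uint8))
    for i in range(1,N):
        if st[i,4]>60: print(st[i],ray(n,[ce[i]+r[:2]],z)[0].round(3))
print("bed knobs");dark(im,(195,160,400,270),.094);print("mat");dark(im,(385,160,490,235),.05)
# timer grip in scene
print("timer");dark(im,(110,245,200,335),.036)
print(go((.471,-.349,.100),106.5), read_state()["position"])
cv2.imwrite("pics/c15.png",cv2.resize(im[150:350,100:400],(800,533))[:,:,::-1])
```

```text
(array([ 638.8, -184.3]), array([ 48.2, 107.3]), -5.72)
(array([ 508.6, -165.1]), array([41.1, 49.6]), 83.75)
(array([644.8, -80.8]), array([ 48.2, 107.3]), -4.12)
(array([651.9,  20.6]), array([ 48.6, 107.3]), -3.75)
(array([449.2,  22.4]), array([22.2, 47.4]), -24.53)
(array([518.8,  34.8]), array([41.7, 49.6]), 86.63)
(array([656.6, 123.8]), array([ 48.8, 106.9]), -2.52)
(array([453.3, 127. ]), array([21.7, 47.8]), -36.71)
(array([526.2, 140.2]), array([40.8, 50.2]), 84.64)
bed knobs
[166  20  12  14 139] [0.493 0.142 0.094]
[120  31  12  15 136] [0.485 0.037 0.094]
[161  39  20  10 105] [0.543 0.112 0.094]
[117  49  20  12 108] [0.537 0.014 0.094]
[ 28  55  14  16 163] [ 0.476 -0.161  0.094]
[ 27  73  21  13 122] [ 0.53  -0.171  0.094]
mat
[ 60   7  11  13 113] [0.484 0.373 0.05 ]
[54 23 18 11 93] [0.53  0.332 0.05 ]
[ 78  22  13  13 125] [0.55  0.378 0.05 ]
[ 72  38  20  11 114] [0.593 0.337 0.05 ]
timer
[ 24  18  25  31 285] [ 0.49  -0.346  0.036]
(array([  6. , -40.1,  76.7]), 'turn z rad -0.002') [ 0.46533151 -0.30885394  0.17669097]
```

View pics/c15.png

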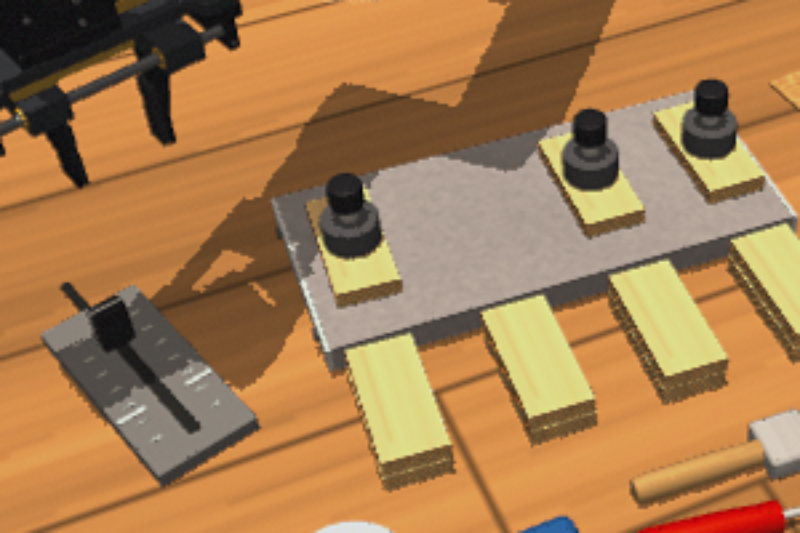

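All three weights stand upright near the middle of their blanks, at crop (345,215), (590,150) and (710,120). The timer grip is at (112,322) and the long mark is between (131,412) and (199,376).

Run:
```python
from h import *
c=lambda u,v:(u*.375+100,v*.375+150)
print("mark scene",ray("scene",[c(165,394)],.014)[0],"grip",ray("scene",[c(112,322)],.036)[0])
a=cv2.imread("pics/top0.png"); g=cv2.cvtColor(a,cv2.COLOR_BGR2HSV)
def white(f,n,r,z):
    a=cv2.imread(f); h=cv2.cvtColor(a,cv2.COLOR_BGR2HSV)[r[1]:r[3],r[0]:r[2]]
    m=((h[:,:,1]<28)&(h[:,:,2]>130)).astype(np.uint8)
    N,_,st,ce=cv2.connectedComponentsWithStats(m)
    for i in range(1,N):
        if st[i,4]>=5: print(n,st[i],(ce[i]+r[:2]).round(1),ray(n,[ce[i]+r[:2]],z)[0].round(4))
white("pics/top0.png","top",(430,218,495,305),.014); white("pics/scene0.png","scene",(110,250,200,335),.014)
```

```text
mark scene [ 0.53878896 -0.32827634  0.014     ] grip [ 0.47322241 -0.34773123  0.036     ]
top [32 23  9  5 28] [466.1 243. ] [ 0.5484 -0.3534  0.014 ]
top [ 9 30 10  5 29] [443.5 249.7] [ 0.5331 -0.3019  0.014 ]
scene [41  9  5  7  8] [153.2 262. ] [ 0.4355 -0.3219  0.014 ]
scene [24 10 14  8 15] [140.8 263.7] [ 0.4292 -0.3461  0.014 ]
scene [39 15  3  4  5] [150.  266.6] [ 0.4457 -0.3309  0.014 ]
scene [43 21  5  3  8] [154.8 272.1] [ 0.4653 -0.3255  0.014 ]
scene [48 27  4  3  6] [159.8 277.8] [ 0.4853 -0.3198  0.014 ]
scene [58 37 12  8 37] [172.9 290.4] [ 0.5295 -0.3043  0.014 ]
scene [31 45  5  3  6] [143.  295.7] [ 0.5177 -0.3602  0.014 ]
scene [63 44  5  3  8] [175.  295.1] [ 0.5432 -0.3037  0.014 ]
scene [36 50  5  4  7] [148.1 301.4] [ 0.5366 -0.3543  0.014 ]
scene [69 50  4  3  5] [180.6 300.8] [ 0.5619 -0.2975  0.014 ]
scene [33 52 13  7 31] [149.  305.1] [ 0.5464 -0.3549  0.014 ]
scene [41 57  4  3  7] [152.6 308. ] [ 0.5564 -0.3502  0.014 ]
scene [46 63  5  3  9] [158.2 313.9] [ 0.5752 -0.3437  0.014 ]
```

Emit:
{"api": "drive_tool", "payload": {
  "motion": [
    [[6,-40,0],[0,0,-0.002]],
    [[0,0,25],[0,0,0]],
    [[0,0,40],[0,0,0]],
    [[0,0,10],[0,0,0]],
    [[0,0,0],[0,0,0]]
  ]
}}

```text
time_s: 38.35
position: [0.4699, -0.3476, 0.0997]
tcp_rot: [[-0.958, -0.285, -0.003], [-0.285, 0.958, 0.004], [0.002, 0.004, -1.0]]
force: [-0.4, 0.4, 0.2]
opening: 0.648
grasp_force: 0.0
```

Run:
```python
from h import *
print(ray("scene",[(140.8,263.7)],.052), go((.4715,-.3488,.028),106.5),read_state()["position"])
```

```text
[[ 0.46985499 -0.34564553  0.052     ]] (array([-1.2, -1.6, 71.7]), 'turn z rad 0.001') [ 0.469922   -0.34759256  0.09972707]
```

Emit:
{"api": "drive_tool", "payload": {
  "motion": [
    [[-1,-0.5,20],[0,0,0]],
    [[0,0,25],[0,0,0]],
    [[0,0,20],[0,0,0]],
    [[0,0,5],[0,0,0]],
    [[0,0,0],[0,0,0]]
  ]
}}

```text
time_s: 38.85
position: [0.4725, -0.3494, 0.032]
tcp_rot: [[-0.958, -0.286, 0.0], [-0.286, 0.958, -0.001], [-0.0, -0.001, -1.0]]
force: [-0.2, 0.1, 0.7]
opening: 0.651
grasp_force: 0.0
```

Emit:
{"api": "drive_tool", "payload": {
  "motion": [
    [[0,0,0],[0,0,0]],
    [[0,0,0],[0,0,0]],
    [[0,0,0],[0,0,0]],
    [[0,0,0],[0,0,0]],
    [[0,0,0],[0,0,0]]
  ],
  "gripper": 0
}}

```text
time_s: 39.35
position: [0.4722, -0.3494, 0.0317]
tcp_rot: [[-0.958, -0.286, 0.001], [-0.286, 0.958, -0.001], [-0.0, -0.001, -1.0]]
force: [-0.4, 0.4, 2.3]
opening: 0.292
grasp_force: 30.0
```

Emit:
{"api": "drive_tool", "payload": {
  "motion": [
    [[0,0,0],[0,0,0]],
    [[0,0,0],[0,0,0]],
    [[0,0,0],[0,0,0]]
  ]
}}

```text
time_s: 39.65
position: [0.4722, -0.3494, 0.0316]
tcp_rot: [[-0.958, -0.286, 0.0], [-0.286, 0.958, -0.0], [-0.0, -0.001, -1.0]]
force: [0.8, 0.4, 5.1]
opening: 0.298
grasp_force: 30.0
```

Run:
```python
from h import *
s=read_state();print(go((.4715,-.3488,.028),106.5),s["position"],s["opening"],s["force"])
```

```text
(array([0.5, 0.8, 3.6]), 'turn z rad 0.002') [ 0.47223274 -0.34937007  0.03164083] 0.29844658616828235 [0.814621   0.38380576 5.06252398]
```

Gripped at 26 mm. Slide it 70 mm along tool −x.

Emit:
{"api": "drive_tool", "payload": {
  "motion": [
    [[-10,0,0],[0,0,0]],
    [[-17,0,0],[0,0,0]],
    [[-17,0,0],[0,0,0]],
    [[-16,0,0],[0,0,0]],
    [[-10,0,0],[0,0,0]]
  ]
}}

```text
time_s: 40.15
position: [0.541, -0.3291, 0.0316]
tcp_rot: [[-0.958, -0.287, 0.001], [-0.287, 0.958, -0.001], [-0.001, -0.002, -1.0]]
force: [-1.1, -2.7, 5.6]
opening: 0.294
grasp_force: 30.0
```

Emit:
{"api": "drive_tool", "payload": {
  "motion": [
    [[0,0,0],[0,0,0]],
    [[0,0,0],[0,0,0]],
    [[0,0,0],[0,0,0]]
  ]
}}

```text
time_s: 40.45
position: [0.5403, -0.3294, 0.0317]
tcp_rot: [[-0.958, -0.286, 0.002], [-0.286, 0.958, -0.001], [-0.002, -0.002, -1.0]]
force: [2.4, -0.6, 5.3]
opening: 0.295
grasp_force: 30.0
```

Emit:
{"api": "drive_tool", "payload": {
  "motion": [
    [[0,0,0],[0,0,0]],
    [[0,0,0],[0,0,0]],
    [[0,0,0],[0,0,0]],
    [[0,0,0],[0,0,0]],
    [[0,0,-10],[0,0,0]]
  ],
  "gripper": 0.65
}}

```text
time_s: 40.95
position: [0.5379, -0.3282, 0.04]
tcp_rot: [[-0.958, -0.286, -0.003], [-0.286, 0.958, 0.003], [0.002, 0.003, -1.0]]
force: [-0.5, 0.5, 0.3]
opening: 0.621
grasp_force: 0.0
```

Emit:
{"api": "drive_tool", "payload": {
  "motion": [
    [[0,0,-40],[0,0,0]],
    [[0,0,-45],[0,0,0]],
    [[45,-10,0],[0,0,0]],
    [[45,-10,0],[0,0,0]],
    [[0,0,0],[0,0,0]]
  ]
}}

```text
time_s: 41.45
position: [0.4546, -0.3762, 0.1274]
tcp_rot: [[-0.959, -0.282, -0.002], [-0.282, 0.959, -0.001], [0.002, -0.0, -1.0]]
force: [0.6, 1.1, 0.0]
opening: 0.65
grasp_force: 0.0
```

```bash
cat > tm.py <<'E'
from h import *
im=capture("scene");cv2.imwrite("pics/s16.png",im[:,:,::-1]);t=capture("top");cv2.imwrite("pics/t16.png",t[:,:,::-1])
def white(a,n,r,z):
    h=cv2.cvtColor(a,cv2.COLOR_RGB2HSV)[r[1]:r[3],r[0]:r[2]]
    m=((h[:,:,1]<45)&(h[:,:,2]>130)).astype(np.uint8)
    N,_,st,ce=cv2.connectedComponentsWithStats(m)
    for i in range(1,N):
        if st[i,4]>=12: print(n,st[i],(ce[i]+r[:2]).round(1),*[ray(n,[ce[i]+r[:2]],zz)[0][:2].round(4) for zz in z])
white(im,"scene",(110,250,200,335),(.014,.052)); white(t,"top",(430,218,495,305),(.014,.052))
r=(110,250,200,335);h=cv2.cvtColor(im[r[1]:r[3],r[0]:r[2]],cv2.COLOR_RGB2GRAY)
N,_,st,ce=cv2.connectedComponentsWithStats((h<42).astype(np.uint8))
for i in range(1,N):
    if st[i,4]>50: print("dark",st[i],ray("scene",[ce[i]+r[:2]],.036)[0].round(4))
print(read_state()["position"])
E
python3 tm.py
```

```text
scene [  23   31   62   47 1055] [166.  305.6] [ 0.5616 -0.3258] [ 0.5959 -0.3262]
top [ 18   1  29  43 330] [463.3 238.1] [ 0.5597 -0.3475] [ 0.5554 -0.3363]
top [  2   6  22  39 444] [442.6 241.9] [ 0.5508 -0.3002] [ 0.5468 -0.2906]
dark [25 19 19 19 99] [ 0.4943 -0.3486  0.036 ]
dark [ 42  33  21  27 235] [ 0.55   -0.3276  0.036 ]
[ 0.45797904 -0.37476453  0.12701686]
```

Run:
```python
from h import *
for f,n,r in(("pics/s16.png","scene",(110,250,200,335)),("pics/t16.png","top",(430,218,495,305))):
    g=cv2.cvtColor(cv2.imread(f),cv2.COLOR_BGR2GRAY)
    th=cv2.morphologyEx(g,cv2.MORPH_TOPHAT,cv2.getStructuringElement(2,(7,7)))[r[1]:r[3],r[0]:r[2]]
    N,_,st,ce=cv2.connectedComponentsWithStats((th>35).astype(np.uint8))
    for i in range(1,N):
        if st[i,4]>=10 : print(n,st[i],(ce[i]+r[:2]).round(1),*[ray(n,[ce[i]+r[:2]],z)[0][:2].round(4) for z in(.014,.052)])
```

```text
scene [38  2 11  7 45] [153.7 255.1] [ 0.4158 -0.3166] [ 0.457  -0.3174]
scene [50 12  9 10 23] [164.1 266.7] [ 0.4586 -0.3048] [ 0.4977 -0.3062]
scene [41 31 13  8 26] [157.  284.7] [ 0.5012 -0.3292] [ 0.5384 -0.3294]
scene [59 38 10  7 23] [173.7 291. ] [ 0.5316 -0.3034] [ 0.5673 -0.3049]
scene [22 43  6  4 10] [134.3 294.4] [ 0.5072 -0.3748] [ 0.5441 -0.373 ]
scene [33 49 12 10 37] [149.6 303.8] [ 0.5435 -0.3531] [ 0.5787 -0.3523]
scene [59 66 22 13 71] [181.9 322. ] [ 0.6133 -0.3083] [ 0.6452 -0.3096]
top [25 26 10  4 24] [459.1 245.4] [ 0.5429 -0.3374] [ 0.5392 -0.3266]
```

Timer line and mark agree within about 1 mm. A last check of the weights and blanks, then hand in.

Run:
```python
from h import *
im=capture("scene"); r=(195,160,400,270)
h=cv2.cvtColor(im[r[1]:r[3],r[0]:r[2]],cv2.COLOR_RGB2GRAY)
N,_,st,ce=cv2.connectedComponentsWithStats((h<42).astype(np.uint8))
for i in range(1,N):
    if st[i,4]>60: print(st[i],ray("scene",[ce[i]+r[:2]],.094)[0].round(3))
print(*blobs(im,*YEL,60,.047,n="scene"),sep="\n"); s=read_state(); print(s["force"],s["qvel"].round(2),s["time_s"])
```

```text
[166  20  12  14 141] [0.493 0.141 0.094]
[120  31  12  15 137] [0.485 0.037 0.094]
[161  39  20  10 126] [0.543 0.112 0.094]
[117  49  20  12 122] [0.537 0.014 0.094]
[ 28  55  14  16 162] [ 0.476 -0.161  0.094]
[ 27  73  21  13 135] [ 0.53  -0.172  0.094]
(array([ 638.7, -184.3]), array([ 48.2, 107.1]), -5.72)
(array([ 508.6, -165.1]), array([41.1, 49.6]), 83.75)
(array([644.6, -80.8]), array([ 48.2, 107.1]), -4.17)
(array([651.9,  20.6]), array([ 48.6, 107.3]), -3.75)
(array([449.2,  22.4]), array([22.2, 47.4]), -24.53)
(array([518.6,  34.8]), array([41.7, 49.5]), 86.27)
(array([656.6, 123.8]), array([ 48.8, 106.9]), -2.52)
(array([455.3, 128.1]), array([22.7, 46.7]), -27.87)
(array([526.2, 140.2]), array([40.8, 50.2]), 84.64)
[ 0.02656536 -0.16413665 -0.18598386] [ 1.6   0.65 -0.57 -0.13 -0.06 -0.1 ] 41.6
```

Emit:
{"api": "drive_tool", "payload": {
  "motion": [
    [[0,0,-30],[0,0,0]],
    [[0,0,0],[0,0,0]],
    [[0,0,0],[0,0,0]],
    [[0,0,0],[0,0,0]],
    [[0,0,0],[0,0,0]]
  ]
}}

```text
time_s: 42.1
position: [0.4586, -0.3731, 0.1552]
tcp_rot: [[-0.958, -0.287, -0.001], [-0.287, 0.958, 0.002], [0.001, 0.002, -1.0]]
force: [0.1, -0.4, 0.9]
opening: 0.651
grasp_force: 0.0
```

```bash
python3 -c "
from rig import *
print(hand_in())"
```

```text
the job is handed in; nothing more can be done
None
```

The job is handed in, though no verdict came back: the top blanks of stacks 1, 3 and 4 are on the bed, each with a weight standing upright near its middle, and the timer is within about 1 mm of the long mark by the cameras.

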